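Clamp a specimen carrier on a microscope stage with its eccentric knob

ROBOT

A 6-joint arm with a two-finger parallel gripper is mounted at the origin on the work surface. World frame = base frame: x ahead of the robot, y to its left, z up, the work surface at z = 0. Lengths are in mm, angles in rad, forces in N, time in s.
With the tool pointing down it reaches from about 300 to 775 mm from the base axis. Payload 14.6 kg.
Tool frame: the origin (TCP) lies between the finger pads; the fingertips stand 11 mm ahead of it and the grasp point (between the pads) lies 8 mm behind it; z points along the fingers, y is the direction in which the jaws open and shut (so a half turn about z gives the same grasp; the last joint's range is limited). The gripper opens to 94 mm and grips with 3 to 60 N. Pads are 16 mm wide; open, the fingers measure 119 mm over their backs; the gripper's body (75 mm by 177 mm) begins 78 mm behind the grasp point.
Start: joints at [-1.417, 0.3, 1.521, -0, 1.321, -0.067], TCP at [120.449, -536.639, 216.446] pointing down, gripper open.
Joint ranges: [-3.03, 3.03], [-0.79, 2.21], [0.23, 2.52], [-1.04, 4.18], [0, 3.07], [-2.55, 2.55]. Speed limits (rad/s): [2.22, 2.22, 2.57, 3.14, 3.14, 3.14].

INTERFACE

Orientations are given as [roll, pitch, yaw] about the fixed x, y, z axes, in that order (R = Rz(yaw) Ry(pitch) Rx(roll)).
In Python, from cell import * gives the robot as it stands.
- The arm moves only by the tool arm_command, never from a script. Its argument "deltas" is a list of rows, each an object with "xyz": the shift along the world's x, y, z in m, a list of three; "turn": the turn, a rotation vector about the world's x, y, z in rad, a list of three. A call has 1 to 12 rows; each row shifts and turns the commanded pose from where the row before left it; what a row does not reach is not made up. A row lasts 1/8 s, in which the tool goes at most 62.5 mm and 10.7 degrees, less where a joint would pass 70% of its speed; a pose out of reach is approached as far as the arm can. A call with a gripper value outside its range is refused whole. "gripper" is the closure, from 0 (fully open) to 1 (shut), set as the call begins (left out, the last holds). The fingers move at their own pace and stop on an object; "force" is the grip in N (left out, the last holds). Time passes only in rows, so rows that do not move let the fingers close. It gives the time, the measured TCP pose, the force and the opening at its end, in the units of the state.
- read_state(): the state, without advancing time (a new reading comes with each control period).
- camera(name): name is "scene" or "side" or "wrist"; returns a dict with "color" (420x560x3 uint8, red, green, blue), "fx", "fy", "cx", "cy" (pixels), "rvec" (rotation vector, rad) and "tvec" (3), from world to camera coordinates, as OpenCV has them; the wrist camera has in their place "mount" (4x4, takes a point from camera to tool coordinates, whose origin is the TCP and whose axes are the flange's). Camera axes: x right, y down, z forward; pixel columns grow to the right and rows downward; lengths in mm; the calibration is good to about 2 mm. A picture is of the moment at which its call begins: read the wrist's pose just before it. There is no depth.
- sign_off(): hands the job in, once; it reports no verdict.
The state is a dict: "clock": time; "joints": joint angles; "qd": joint speeds; "effort": joint torques, N m; "eef_pos": TCP position; "eef_rot": TCP orientation; "wrist_force": force on the tool from outside, world axes, zero at the start; "moment": the same for the moment, N m; "finger_gap": finger opening in mm.
Only numpy, scipy, OpenCV 4.12 (cv2) and the standard library are available. Lean on these libraries where they do the work, as an engineer would, in place of code of your own. Each camera call takes 0.05 s, during which the arm holds its last target.

TASK

Load the specimen carrier onto the black stage plate: slide it gently home against both the fence and the side stop and let go of it. Then turn the eccentric knob anticlockwise until its lobe bears on the carrier and keeps it clamped against the fence with about 12 N when you let go; pressing it with more than 35 N against a stop or with the lobe would crack its windows. Leave the tip box, the bottle and the beaker alone.

Things in the scene. Friction and masses are not known exactly. Their poses are not given: they have to be found in the camera images.
- stage: Fixed black stage plate, 200 (x) x 150 (y) x 30 mm high; its flat top is 30 mm above the origin, which is at the centre of its underside on the bench. x points away from the robot (turned up to 0.3 rad), z up. The knob stands on the robot's side, the fence on the far side, the side stop on the +y side. With the carrier home, its centre is at stage y = 0 and its x is parallel to the stage's x.
- side_stop: Bottom middle of the side stop's working face (it looks to stage -y): a fixed aluminium bar 44 (x) x 14 (y) x 12 mm high on the stage's top. A 72 mm long side of the carrier bears on it when home. Origin at stage x = 30, y = 30, z = 30 mm, axes as the stage.
- fence: Fixed aluminium bar on the stage's top, 16 (x) x 70 (y) x 12 mm high, axes as the stage. Origin at the bottom centre of its face towards the robot (-x), on which a 60 mm wide end face of the carrier bears. Set by hand: the face lies anywhere from stage x = 64.5 to 67.5 mm, at stage y = 0. With the carrier home the carrier's centre is at fence x = -36 mm.
- carrier_rib (a point): Centre of the grip rib of the loose carrier (0.2-0.33 kg): aluminium plate 72 (x) x 60 (y) x 14 mm high, two windows in its top, and amid the top a rib 34 (x) x 12 (y), from 14 to 42 mm above the underside, gripped across its 12 mm. Point 28 mm above the underside, over the centre; z up. Starts flat on the bench, left or right of the stage. Either way round is the same. On the stage it is at height 58 mm.
- knob_grip (a point): Centre of the knob's bar, on its turning axis, 94 mm above the bench. The bar is 44 long (the point's y, turns with the knob) x 12 wide (x) x 28 mm high (80 to 108 mm above the bench), grey plastic, gripped across its 12 mm. A 16 mm shaft goes down to the cam disc.
- cam_axis (a point): Point on the knob's upright axis at the height of the cam, at stage x = -27.5, y = 0, z = 37 mm; axes as the stage. The cam is a steel disc of 18 mm radius, 1 to 13 mm above the stage's top, its centre 8 mm off the axis. With the carrier home its end face is 20 to 23 mm from the axis; with the knob as found the disc reaches only 12.3 to 13.9 mm towards the fence.
- clamp (a joint): Turn of the knob, rad, anticlockwise from above, -0.3 to 2.2; starts at 0 to 0.25. At 0 the bar lies along stage y and the lobe points 135 deg clockwise from stage +x; it meets the carrier at about 1.0 to 1.5. Free friction up to 0.1 N m; stays where left. Once bearing, the moment on the knob is about 0.024 N m per N of lobe force, which rises some 10 N in 0.05 rad; up to 5 N is lost on letting go.
- tip_box: Bystander: closed white box with a grey lid, 82 x 62 x 46 mm, on the bench on the other side of the stage from the carrier; origin under its centre.
- reagent: Bystander: amber bottle, 60 mm diameter, 130 mm high, at the far right; origin under its centre.
- beaker: Bystander: glass beaker, 70 mm diameter, 90 mm high, at the far left; origin under its centre.
There are look-alikes about, which are no part of the job. What is shaped like the stage but orange is not meant. What is shaped like the part that bears carrier_rib but green is not meant.

How it is judged (in metres and radians):
On the way, in this order (a step that is already met when the one before it is completed fails the run):
1. the carrier stands flat on the stage, home against fence and side stop (within 3 mm), let go of, the knob not yet bearing on it (x of carrier_rib in the frame of fence between -0.039 and -0.033 m and y of carrier_rib in the frame of stage between -0.003 and 0.003 m and z of carrier_rib in the frame of stage between 0.0555 and 0.0605 m and angle between carrier_rib's own z axis and vertical below 0.05 rad and angle between the x axis of carrier_rib and the x axis of stage, either way round below 0.06 rad and contact force between carrier and the fingers below 0.1 N and contact force between carrier and clamp below 1 N), for 0.2 s.
2. the knob's lobe presses the carrier against the fence with more than 5 N (contact force between carrier and clamp above 5 N and contact force between carrier and fence above 5 N), for 0.2 s.
At the end, for the whole second after the job is handed in: The carrier lies flat and at rest on the stage, its end face within 2 mm of the fence and its side within 2 mm of the side stop, square to the stage within 0.04 rad, and the knob's lobe keeps it clamped against the fence with 5 to 25 N (aim for about 12 N), the knob let go (all of step 2 and x of carrier_rib in the frame of fence between -0.038 and -0.034 m and y of carrier_rib in the frame of stage between -0.002 and 0.002 m and z of carrier_rib in the frame of stage between 0.0555 and 0.0605 m and angle between carrier_rib's own z axis and vertical below 0.05 rad and angle between the x axis of carrier_rib and the x axis of stage, either way round below 0.04 rad and contact force between carrier and clamp below 25 N and contact force between carrier and fence below 25 N and linear speed of carrier below 0.01 m/s); the robot touches nothing.
It fails at once if the carrier is pressed against the fence, against the side stop or by the knob's lobe, with more than 35 N (contact force between carrier and fence above 35 N or contact force between carrier and side_stop above 35 N or contact force between carrier and clamp above 35 N).
It fails at once if a bystander is moved by more than 30 mm (distance of any of tip_box, reagent, beaker from where it was at the start of the episode above 0.03 m).
It also fails if it takes over 72 s, if anything falls off the work surface, if the arm or the gripper's body presses on something with over 40 N, if the wrist force passes 120 N, or if a joint passes its speed limit or range.

## Working session

There is one attempt and no reset: what is moved stays moved. The work goes in short steps, Python scripts to look and compute and a tool call to move; the robot and the scene stay as the last step left them, time stands still between calls to the robot, and variables do not carry over. Pictures are saved under pics/ and viewed, and the job is handed in when it is done.

Besides the shell and the picture viewer there is one more tool, called after ">>>" by a JSON object that holds its "fn" and its "kwargs". arm_command: Moves the arm, as the interface text tells. Its arguments: {"type":"object","properties":{"deltas":{"type":"array","items":{"type":"object","properties":{"xyz":{"type":"array","items":{"type":"number"}},"turn":{"type":"array","items":{"type":"number"}}}}},"gripper":{"type":"number"},"force":{"type":"number"}},"required":["deltas"]}

```bash
ls; mkdir -p pics
python3 - <<'E'
from cell import *
import cv2
s=read_state();print(s)
for n in ["scene","side","wrist"]:
    c=camera(n);cv2.imwrite(f"pics/{n}0.png",c["color"][:,:,::-1]);print(n,{k:v for k,v in c.items() if k!="color"})
E
```

```text
pics
{'clock': 0.0, 'joints': array([-1.41658405e+00,  3.00499560e-01,  1.52158835e+00, -3.89761274e-05,
        1.32072501e+00, -6.65725474e-02]), 'qd': array([-0.00035236,  0.00031084, -0.00130873,  0.00094835, -0.0020941 ,
        0.00158917]), 'effort': array([ 3.54039121e-04, -5.31808484e+01, -3.52740133e+01,  7.08370563e-02,
        2.43698474e-02, -1.18856642e-04]), 'eef_pos': array([ 120.40965355, -536.39053303,  215.86764563]), 'eef_rot': array([-3.14037257e+00, -4.35083798e-05,  2.20794467e-01]), 'wrist_force': array([-0.03438988,  0.43961866, -0.23812844]), 'moment': array([ 0.01654763,  0.00790461, -0.02038178]), 'finger_gap': 93.95674704327317}
scene {'fx': 539.0970114191236, 'fy': 539.0970114191236, 'cx': 281.3440963450675, 'cy': 216.9158898967469, 'rvec': array([ 2.35892247,  0.83961832, -0.31295922]), 'tvec': array([-480.29330783, -261.15564041, 1456.56178851])}
side {'fx': 392.2892653259514, 'fy': 392.2892653259514, 'cx': 284.41172223125517, 'cy': 214.24662956850588, 'rvec': array([ 2.2716286 , -0.71397543,  0.32227585]), 'tvec': array([-505.66765005,  309.06870506,  596.67691049])}
wrist {'fx': 330.06024939481256, 'fy': 330.06024939481256, 'cx': 280.17506720588614, 'cy': 206.60314004843661, 'mount': array([[-9.80676510e-04, -9.62513855e-01, -2.71230746e-01,
         8.01775022e+01],
       [ 9.99999506e-01, -9.87795440e-04, -1.10272266e-04,
         7.96717741e-01],
       [-1.61781910e-04, -2.71230720e-01,  9.62514348e-01,
        -1.68648782e+02],
       [ 0.00000000e+00,  0.00000000e+00,  0.00000000e+00,
         1.00000000e+00]])}
```

View pics/scene0.png

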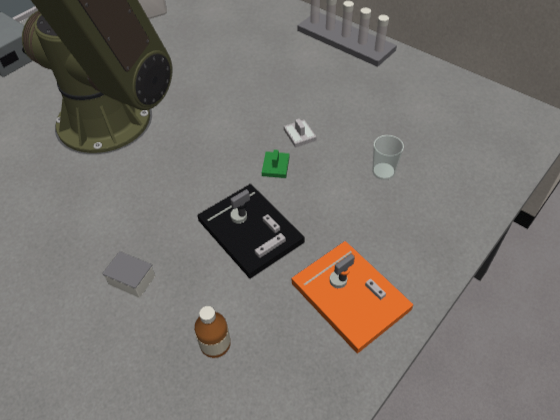

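View pics/side0.png

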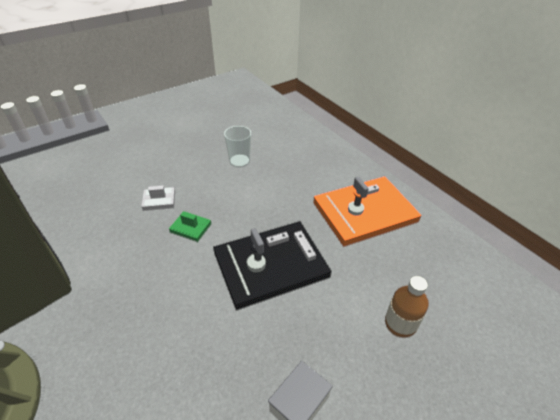

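View pics/wrist0.png

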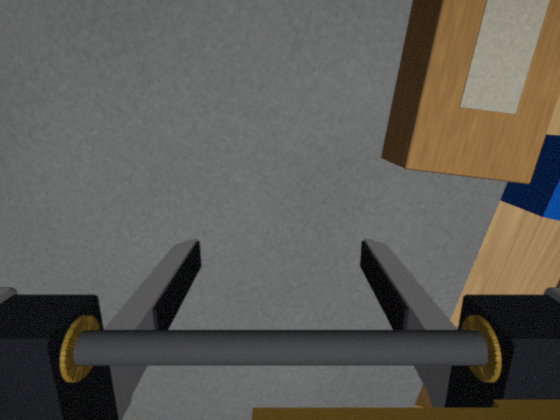

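The scene view has the black stage around (250,228) with fence (270,245), side stop (272,223) and knob (239,205). The aluminium carrier is at (300,132) on the left, with the green decoy at (276,163) between them. The orange decoy is farther off, and the tip box and bottle are on the right. Next I measure coarsely.

```bash
cat > h.py <<'E'
from cell import *
import cv2,numpy as np
from scipy.spatial.transform import Rotation as R
def grab(n):
    s=read_state();c=camera(n)
    if n=="wrist":
        T=np.eye(4);T[:3,:3]=R.from_euler('xyz',s["eef_rot"]).as_matrix();T[:3,3]=s["eef_pos"]
        M=T@c["mount"]
    else:
        A=np.eye(4);A[:3,:3]=cv2.Rodrigues(c["rvec"])[0];A[:3,3]=c["tvec"];M=np.linalg.inv(A)
    c["M"]=M;return c
def onz(c,px,z):
    px=np.atleast_2d(np.array(px,float))
    d=np.c_[(px[:,0]-c["cx"])/c["fx"],(px[:,1]-c["cy"])/c["fy"],np.ones(len(px))]@c["M"][:3,:3].T
    o=c["M"][:3,3];t=(z-o[2])/d[:,2];return o+d*t[:,None]
def proj(c,P):
    W=np.linalg.inv(c["M"]);P=np.atleast_2d(P)@W[:3,:3].T+W[:3,3]
    return np.c_[c["fx"]*P[:,0]/P[:,2]+c["cx"],c["fy"]*P[:,1]/P[:,2]+c["cy"]]
E
python3 - <<'E'
from h import *
for n in ["scene","side"]:
    c=grab(n);im=c["color"]
    x0,y0,x1,y1=((180,100,330,290) if n=="scene" else (120,170,340,310))
    cv2.imwrite(f"pics/{n}z.png",cv2.resize(im[y0:y1,x0:x1,::-1],None,fx=3.5,fy=3.1 if 0 else 3.5,interpolation=cv2.INTER_CUBIC)[:600])
    m=(im.max(2)<40).astype(np.uint8)
    k,l,st,ce=cv2.connectedComponentsWithStats(m)
    for i in range(1,k):
        if st[i,4]>1500: 
            print(n,st[i],ce[i])
            cn=cv2.findContours((l==i).astype(np.uint8),0,2)[0][0]
            h=cv2.convexHull(cn);print(cv2.approxPolyDP(h,4,True)[:,0].tolist(), onz(c,cv2.approxPolyDP(h,4,True)[:,0],30)[:,:2].round().tolist())
E
```

```text
scene [  32    0  109  109 3311] [78.9628511  53.17668378]
[[32, 0], [61, 0], [140, 108], [63, 97], [33, 59]] [[-623.0, 214.0], [-546.0, 273.0], [72.0, 76.0], [-129.0, -25.0], [-342.0, 25.0]]
scene [ 198  185  106   93 4155] [249.61299639 232.04933815]
[[251, 185], [303, 242], [249, 277], [198, 215]] [[485.0, 56.0], [681.0, 3.0], [649.0, -136.0], [452.0, -86.0]]
```

View pics/scenez.png

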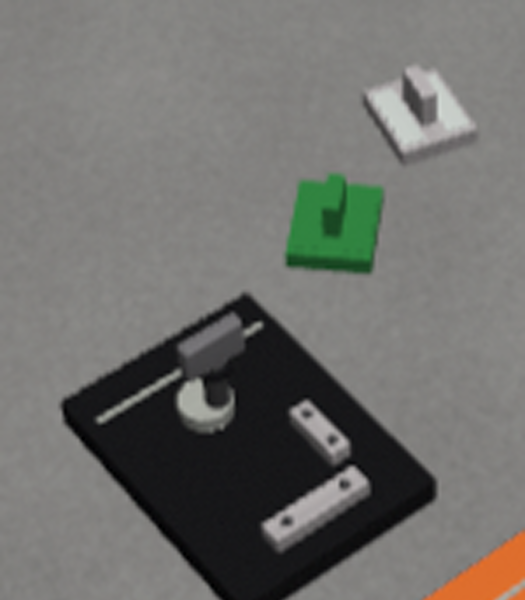

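View pics/sidez.png

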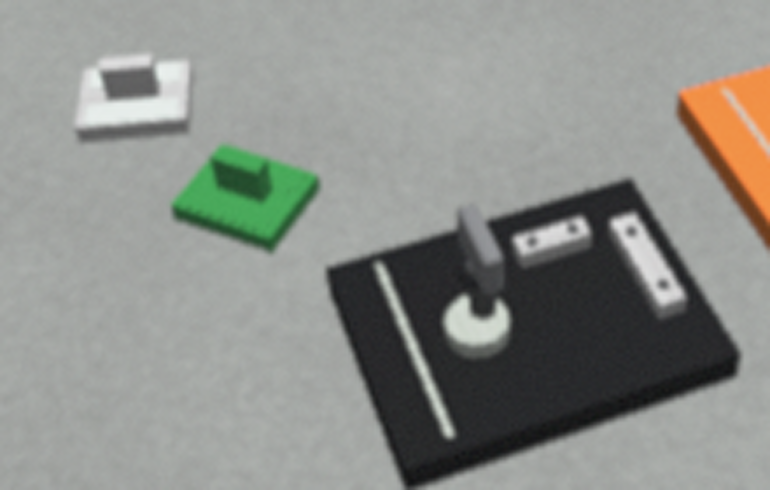

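Run:
```python
from h import *
c=grab("scene");d=grab("side")
f=lambda x,y:(180+x/3.5,100+y/3.5)
g=lambda x,y:(120+x/3.5,170+y/3.5)
# carrier plate top corners in zooms, z=14
print("carrier scene",onz(c,[f(364,98),f(405,153),f(474,128),f(432,70)],14)[:,:2].round())
print("carrier side",onz(d,[g(84,72),g(190,62),g(188,123),g(78,130)],14)[:,:2].round())
print("rib scene",onz(c,[f(416,78)],42).round(),onz(d,[g(127,62)],42).round())
print("knob scene",onz(c,[f(210,340)],108).round(),onz(d,[g(472,230)],108).round())
print("green",onz(c,[f(300,182),f(383,186),f(374,262),f(290,258)],14)[:,:2].round())
print("bottle",onz(c,[(214,345)],0),"tip",onz(c,[(129,275)],23),"beaker",onz(c,[(385,170)],0))
```

```text
carrier scene [[411. 268.]
 [471. 241.]
 [495. 293.]
 [432. 324.]]
carrier side [[429. 317.]
 [493. 286.]
 [467. 230.]
 [404. 264.]]
rib scene [[447. 285.  42.]] [[450. 277.  42.]]
knob scene [[539. -33. 108.]] [[529. -30. 108.]]
green [[431. 171.]
 [480. 205.]
 [521. 144.]
 [473. 111.]]
bottle [[ 685.18625829 -281.43312292    0.        ]] tip [[ 447.78515807 -286.42492289   23.        ]] beaker [[691.47223187 317.41846472   0.        ]]
```

>>> {"fn": "arm_command", "kwargs": {"deltas": [{"xyz": [0.038, 0.041, -0.001], "turn": [0, 0, -0.04]}, {"xyz": [0.038, 0.041, -0.001], "turn": [0, 0, -0.04]}, {"xyz": [0.038, 0.041, -0.001], "turn": [0, 0, -0.04]}, {"xyz": [0.038, 0.041, -0.001], "turn": [0, 0, -0.04]}, {"xyz": [0.038, 0.041, -0.001], "turn": [0, 0, -0.04]}, {"xyz": [0.038, 0.041, -0.001], "turn": [0, 0, -0.04]}, {"xyz": [0.038, 0.041, -0.001], "turn": [0, 0, -0.04]}, {"xyz": [0.038, 0.041, -0.001], "turn": [0, 0, -0.04]}, {"xyz": [0.038, 0.041, -0.001], "turn": [0, 0, -0.04]}, {"xyz": [0.038, 0.041, -0.001], "turn": [0, 0, -0.04]}, {"xyz": [0.038, 0.041, -0.001], "turn": [0, 0, -0.04]}, {"xyz": [0, 0, 0]}]}}

```text
validation failed for argument at $.de...
```

Run:
```python
from h import *
s=read_state();print(s["clock"],s["eef_pos"],s["eef_rot"],s["qd"].round(3))
c=grab("wrist");cv2.imwrite("pics/w1.png",c["color"][:,:,::-1])
```

```text
0.35 [ 120.43060261 -536.59222533  216.31632882] [-3.14132299e+00 -1.56452964e-05  2.20777222e-01] [ 0.001 -0.003 -0.001  0.002  0.    -0.001]
```

View pics/w1.png

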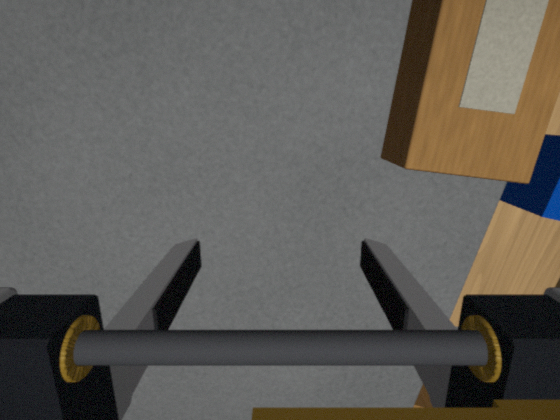

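Probably the last row failed validation because it lacked "turn".

>>> {"fn": "arm_command", "kwargs": {"deltas": [{"xyz": [0.038, 0.041, -0.001], "turn": [0, 0, -0.04]}, {"xyz": [0.038, 0.041, -0.001], "turn": [0, 0, -0.04]}, {"xyz": [0.038, 0.041, -0.001], "turn": [0, 0, -0.04]}, {"xyz": [0.038, 0.041, -0.001], "turn": [0, 0, -0.04]}, {"xyz": [0.038, 0.041, -0.001], "turn": [0, 0, -0.04]}, {"xyz": [0.038, 0.041, -0.001], "turn": [0, 0, -0.04]}, {"xyz": [0.038, 0.041, -0.001], "turn": [0, 0, -0.04]}, {"xyz": [0.038, 0.041, -0.001], "turn": [0, 0, -0.04]}, {"xyz": [0.038, 0.041, -0.001], "turn": [0, 0, -0.04]}, {"xyz": [0.038, 0.041, -0.001], "turn": [0, 0, -0.04]}, {"xyz": [0.038, 0.041, -0.001], "turn": [0, 0, -0.04]}, {"xyz": [0.038, 0.041, -0.001], "turn": [0, 0, -0.04]}]}}

```text
clock: 1.9
eef_pos: [577.5, -43.1, 204.5]
eef_rot: [3.142, -0.0, -0.26]
wrist_force: [-0.4, -0.8, 0.0]
finger_gap: 93.9
```

Run:
```python
from h import *
s=read_state();print(s["clock"],s["eef_pos"],s["eef_rot"],s["qd"].round(3))
c=grab("wrist");cv2.imwrite("pics/w2.png",c["color"][:,:,::-1])
```

```text
1.9 [577.5258769  -43.05712433 204.49752568] [ 3.14157234e+00 -2.60447129e-04 -2.60491821e-01] [ 0.665  0.595 -0.779  0.001  0.177  0.984]
```

View pics/w2.png

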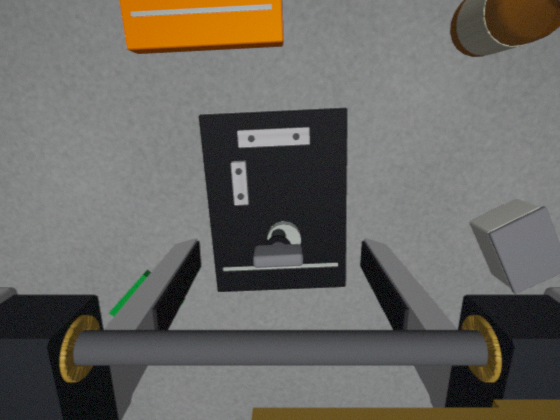

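The wrist view shows the whole stage: corners roughly (200,115), (346,109), (346,286) and (217,291), fence at (273,137), side stop at (240,183), and knob bar at (278,256). That frame was taken while the arm was moving, so I take it again at rest, zoomed in.

>>> {"fn": "arm_command", "kwargs": {"deltas": [{"xyz": [0, 0, 0], "turn": [0, 0, 0]}, {"xyz": [0, 0, 0], "turn": [0, 0, 0]}]}}

```text
clock: 2.2
eef_pos: [576.0, -45.3, 204.5]
eef_rot: [3.141, 0.0, -0.26]
wrist_force: [0.2, 0.1, 0.0]
finger_gap: 94.0
```

Run:
```python
from h import *
import pickle
s=read_state();print(s["clock"],s["eef_pos"],s["eef_rot"],abs(s["qd"]).max())
c=grab("wrist");pickle.dump(c,open("w3.pkl","wb"))
im=c["color"]
cv2.imwrite("pics/w3.png",cv2.resize(im[95:300,185:360,::-1],None,fx=2.9,fy=2.9,interpolation=cv2.INTER_CUBIC))
m=(im[:,:,0]<60)&(im.max(2)<60);m[:, :190]=0;m[:,358:]=0;m[300:]=0
m=cv2.morphologyEx(m.astype(np.uint8),cv2.MORPH_CLOSE,np.ones((15,15)))
k,l,st,ce=cv2.connectedComponentsWithStats(m)
i=1+st[1:,4].argmax();h=cv2.convexHull(cv2.findContours((l==i).astype(np.uint8),0,2)[0][0])
a=cv2.approxPolyDP(h,5,True)[:,0];print(a.tolist());print(onz(c,a,30).round(1).tolist())
m=((im.min(2)>110)&(im.max(2).astype(int)-im.min(2)<25)).astype(np.uint8)
m2=np.zeros_like(m);m2[118:300,212:342]=m[118:300,212:342]
k,l,st,ce=cv2.connectedComponentsWithStats(m2)
for i in range(1,k):
    if st[i,4]>60: print(st[i],ce[i].round(1))
```

```text
2.2 [575.98125916 -45.30286409 204.45778285] [ 3.14146729e+00  1.78813425e-04 -2.59561538e-01] 0.01092852831700212
[[342, 107], [342, 284], [227, 290], [190, 285], [197, 114]]
[[643.9, -127.3, 30.0], [451.9, -86.4, 30.0], [478.8, 44.4, 30.0], [496.0, 83.8, 30.0], [674.7, 14.3, 30.0]]
[ 235  126   72   21 1167] [270.7 135.9]
[228 161  18  43 561] [236.7 181.8]
[265 223  34  20 309] [285.4 232. ]
[221 254 115  16 789] [276.6 262.1]
[ 212  267  130   33 1447] [279.4 293.6]
```

View pics/w3.png

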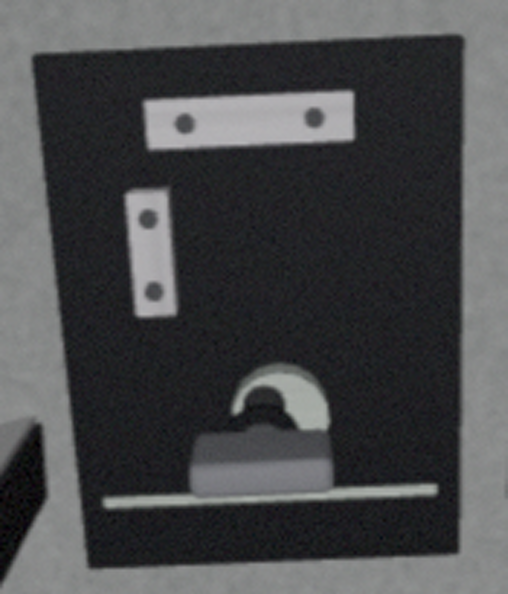

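```bash
cat > st.py <<'E'
from h import *
import pickle,sys
from scipy.ndimage import map_coordinates,gaussian_filter
c=pickle.load(open("w3.pkl","rb"));g=gaussian_filter(c["color"].astype(float).mean(2),0.7)
Z=lambda x,y:np.array([185+(x+.5)/2.9-.5,95+(y+.5)/2.9-.5])
def edge(a,b,n=25,w=5,lo=.08,hi=.92,c=None,g=g):
    # subpixel points of strongest gradient across line a-b
    t=np.linspace(lo,hi,n);d=(b-a)/np.linalg.norm(b-a);nr=np.array([-d[1],d[0]])
    u=np.linspace(-w,w,20*w+1);P=[]
    for k in t:
        q=a+(b-a)*k;v=map_coordinates(g,[q[1]+u*nr[1],q[0]+u*nr[0]],order=1)
        gr=abs(np.gradient(v));i=gr.argmax();s=slice(max(i-15,0),i+16)
        P.append(q+nr*(u[s]*gr[s]).sum()/gr[s].sum())
    return np.array(P)
def line(P):
    P=P[:,:2]
    for _ in range(3):
        vx,vy,x,y=cv2.fitLine(P.astype(np.float32),cv2.DIST_HUBER,0,.01,.01).ravel()
        r=abs((P[:,0]-x)*vy-(P[:,1]-y)*vx);P=P[r<max(3*np.median(r),.3)]
    return np.array([x,y]),np.array([vx,vy])
def inter(l,m):
    t=np.linalg.solve(np.c_[l[1],-m[1]],m[0]-l[0]);return l[0]+t[0]*l[1]
E
python3 - <<'E'
from st import *
TL,TR,BR,BL=Z(36,57),Z(462,37),Z(459,551),Z(90,567)
L=[line(onz(c,edge(a,b),30)) for a,b in [(TL,TR),(TR,BR),(BR,BL),(BL,TL)]]
ang=[np.arctan2(l[1][1],l[1][0])%(np.pi/2)-np.pi/2 for l in L];print(ang)
C=[inter(L[i],L[(i+1)%4]) for i in range(4)];print(np.round(C,1))
print([np.linalg.norm(C[i]-C[(i+1)%4]).round(1) for i in range(4)])
ctr=np.mean(C,0);yaw=np.mean(ang);print("stage",ctr,yaw)
Rm=np.array([[np.cos(yaw),-np.sin(yaw)],[np.sin(yaw),np.cos(yaw)]])
S=lambda P:(P[:,:2]-ctr)@Rm
f=S(onz(c,edge(Z(147,151),Z(356,141),w=3),42));print("fence face x",np.c_[f].round(1)[::6].tolist(),np.median(f[:,0]))
f=S(onz(c,edge(Z(144,100),Z(354,91),w=3),42));print("fence back x (exp face+16)",np.median(f[:,0]))
f=S(onz(c,edge(Z(172,190),Z(177,314),w=3),30));print("stop face y@30",np.median(f[:,1]))
f=S(onz(c,edge(Z(168,190),Z(174,314),w=3),42));print("stop face y@42",np.median(f[:,1]))
f=S(onz(c,edge(Z(126,193),Z(134,315),w=3),42));print("stop back y@42 (44)",np.median(f[:,1]))
k=S(onz(c,[Z(203,430),Z(327,430),Z(331,457),Z(192,463)],108));print("knob top corners",k.round(1).tolist())
np.save("stage.npy",[*ctr,yaw])
E
```

```text
[np.float32(-0.21575296), np.float32(-0.21568453), np.float32(-0.21538198), np.float32(-0.21523607)]
[[ 644.1 -129.7]
 [ 449.6  -87.1]
 [ 481.4   58.3]
 [ 676.    15.7]]
[np.float32(199.1), np.float32(148.8), np.float32(199.2), np.float32(148.9)]
stage [562.775    -35.689583] -0.21551389
fence face x [[65.7, 29.7], [66.2, 14.7], [66.0, -0.3], [66.1, -15.3], [66.1, -30.3]] 66.1338870568593
fence back x (exp face+16) 82.81553433413143
stop face y@30 30.98957788419092
stop face y@42 29.5650947185206
stop back y@42 (44) 44.56732544936525
knob top corners [[-10.8, 16.4], [-12.5, -20.3], [-21.2, -21.3], [-21.3, 20.4]]
```

Run:
```python
from st import *
x,y,yaw=np.load("stage.npy");Rm=np.array([[np.cos(yaw),-np.sin(yaw)],[np.sin(yaw),np.cos(yaw)]])
W=onz(c,[Z(192,463),Z(332,457),Z(331,486),Z(195,495)],108)
k=(W[:,:2]-[x,y])@Rm;print(k.round(1).tolist(),k.mean(0));d=(k[0]+k[3]-k[1]-k[2]);print("knob angle",np.arctan2(-d[0],d[1]), "axis world",[x,y]+Rm@[-27.5,0])
g2=lambda a,b:[x,y]+Rm@[a,b]
print("home carrier",g2(30.2,0),"pre",g2(26.2,-4))
```

```text
[[-21.3, 20.4], [-21.2, -21.6], [-30.7, -21.0], [-31.8, 20.3]] [-26.24844458  -0.46301537]
knob angle 0.01380889288219959 axis world [535.91119283 -29.80872281]
home carrier [592.27639582 -42.14783637] pre [587.51353159 -45.19990496]
```

>>> {"fn": "arm_command", "kwargs": {"deltas": [{"xyz": [-0.007, 0.018, -0.003], "turn": [0, 0, 0.164]}, {"xyz": [-0.007, 0.018, -0.003], "turn": [0, 0, 0.164]}, {"xyz": [-0.007, 0.018, -0.003], "turn": [0, 0, 0.164]}, {"xyz": [-0.007, 0.018, -0.003], "turn": [0, 0, 0.164]}, {"xyz": [-0.007, 0.018, -0.003], "turn": [0, 0, 0.164]}, {"xyz": [-0.007, 0.018, -0.003], "turn": [0, 0, 0.164]}, {"xyz": [-0.007, 0.018, -0.003], "turn": [0, 0, 0.164]}, {"xyz": [-0.007, 0.018, -0.003], "turn": [0, 0, 0.164]}, {"xyz": [-0.007, 0.018, -0.003], "turn": [0, 0, 0.164]}]}}

```text
clock: 3.38
eef_pos: [513.1, 116.9, 177.8]
eef_rot: [3.141, -0.0, 1.221]
wrist_force: [-0.1, 0.1, 0.5]
finger_gap: 94.0
```

>>> {"fn": "arm_command", "kwargs": {"deltas": [{"xyz": [-0.007, 0.018, -0.003], "turn": [0, 0, 0.164]}, {"xyz": [-0.007, 0.018, -0.003], "turn": [0, 0, 0.164]}, {"xyz": [-0.007, 0.018, -0.003], "turn": [0, 0, 0.164]}, {"xyz": [-0.007, 0.018, -0.003], "turn": [0, 0, 0.164]}, {"xyz": [-0.007, 0.018, -0.003], "turn": [0, 0, 0.164]}, {"xyz": [-0.007, 0.018, -0.003], "turn": [0, 0, 0.164]}, {"xyz": [-0.007, 0.018, -0.003], "turn": [0, 0, 0.164]}, {"xyz": [-0.007, 0.018, -0.003], "turn": [0, 0, 0.164]}, {"xyz": [-0.007, 0.018, -0.003], "turn": [0, 0, 0.164]}, {"xyz": [0, 0, 0], "turn": [0, 0, 0]}, {"xyz": [0, 0, 0], "turn": [0, 0, 0]}]}}

```text
clock: 4.75
eef_pos: [450.8, 278.4, 150.7]
eef_rot: [3.141, 0.0, 2.688]
wrist_force: [0.3, -0.5, -0.2]
finger_gap: 94.3
```

Run:
```python
from h import *
import pickle
s=read_state();print(s["clock"],s["eef_pos"],s["eef_rot"],abs(s["qd"]).max(),s["joints"])
c=grab("wrist");pickle.dump(c,open("w4.pkl","wb"))
cv2.imwrite("pics/w4.png",c["color"][:,:,::-1])
```

```text
4.75 [450.82245365 278.43037348 150.74270913] [3.14137072e+00 3.33134641e-04 2.68839086e+00] 0.005026607070238598 [ 4.84203196e-01  3.19280647e-01  1.65567873e+00 -1.49199818e-04
  1.16625722e+00 -6.33332673e-01]
```

View pics/w4.png

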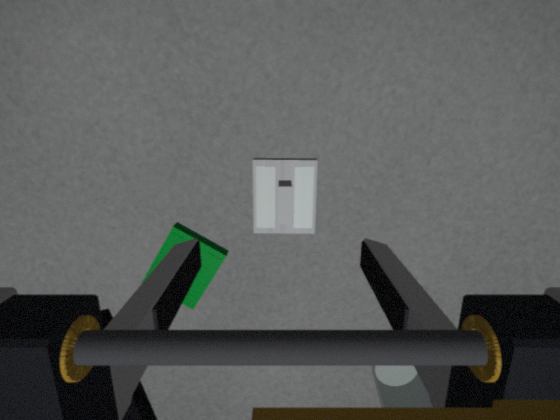

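The carrier plate spans about (253–317, 158–233), almost aligned with the tool. The green decoy is at (185,265).

Run:
```python
from st import *
c=pickle.load(open("w4.pkl","rb"));im=c["color"]
cv2.imwrite("pics/w4z.png",cv2.resize(im[145:245,235:335,::-1],None,fx=6,fy=6,interpolation=cv2.INTER_CUBIC))
m=((im.min(2)>125)).astype(np.uint8);m[:,:230]=0;m[:,340:]=0;m[:140]=0;m[250:]=0
m=cv2.morphologyEx(m,cv2.MORPH_CLOSE,np.ones((9,9)))
k,l,st_,ce=cv2.connectedComponentsWithStats(m);i=1+st_[1:,4].argmax()
cn=cv2.findContours((l==i).astype(np.uint8),0,2)[0][0]
print(st_[i]);bx=cv2.boxPoints(cv2.minAreaRect(cn));print(bx)
g=gaussian_filter(im.astype(float).mean(2),.7)
L=[line(onz(c,edge(bx[i],bx[(i+1)%4],w=4,g=g),14)) for i in range(4)]
C=[inter(L[i],L[(i+1)%4]) for i in range(4)];print(np.round(C,1),np.mean(C,0))
print([np.linalg.norm(C[i]-C[(i+1)%4]).round(1) for i in range(4)],[np.arctan2(l[1][1],l[1][0]).round(3) for l in L])
```

```text
[ 252  160   66   74 4695]
[[252. 160.]
 [317. 160.]
 [317. 233.]
 [252. 233.]]
[[432.9 325.1]
 [497.8 292.7]
 [470.7 239.2]
 [406.3 271.3]] [451.93604 282.04907]
[np.float32(72.6), np.float32(60.0), np.float32(72.0), np.float32(60.0)] [np.float32(1.111), np.float32(-0.462), np.float32(1.102), np.float32(-0.462)]
```

View pics/w4z.png

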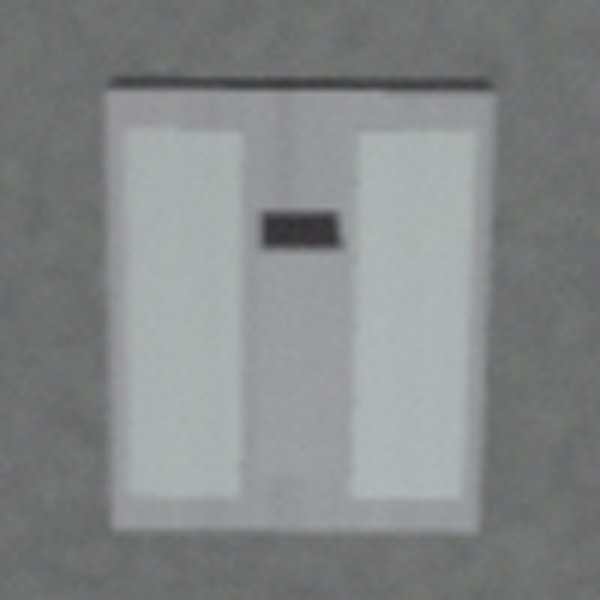

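>>> {"fn": "arm_command", "kwargs": {"deltas": [{"xyz": [0.001, 0.0035, -0.02], "turn": [0, 0, -0.008]}, {"xyz": [0, 0, -0.025], "turn": [0, 0, 0]}, {"xyz": [0, 0, -0.025], "turn": [0, 0, 0]}, {"xyz": [0, 0, -0.02], "turn": [0, 0, 0]}, {"xyz": [0, 0, -0.015], "turn": [0, 0, 0]}, {"xyz": [0, 0, -0.01], "turn": [0, 0, 0]}, {"xyz": [0, 0, -0.007], "turn": [0, 0, 0]}, {"xyz": [0, 0, 0], "turn": [0, 0, 0]}, {"xyz": [0, 0, 0], "turn": [0, 0, 0]}], "gripper": 0.47, "force": 20}}

```text
clock: 5.92
eef_pos: [451.7, 283.0, 28.9]
eef_rot: [3.141, 0.0, 2.685]
wrist_force: [-0.4, 0.2, 0.6]
finger_gap: 50.1
```

Run:
```python
from h import *
s=read_state();print(s["eef_pos"],s["eef_rot"],s["wrist_force"],s["finger_gap"])
c=grab("wrist");cv2.imwrite("pics/w5.png",c["color"][:,:,::-1])
```

```text
[451.70329069 283.00470128  28.91320845] [3.14097655e+00 4.50431328e-04 2.68473920e+00] [-0.37647236  0.24443342  0.64027788] 50.131949795844584
```

View pics/w5.png

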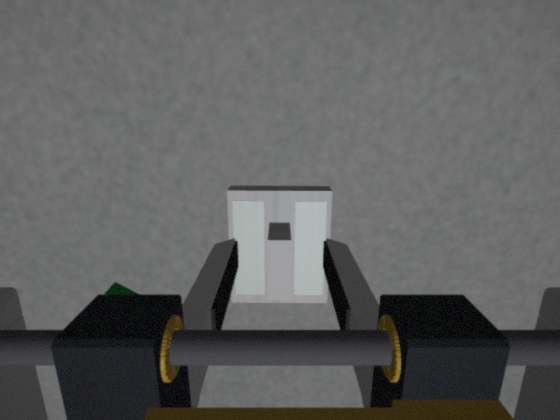

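The rib at (279,232) sits centred between the fingers, so I close and lift.

>>> {"fn": "arm_command", "kwargs": {"deltas": [{"xyz": [0, 0, 0], "turn": [0, 0, 0]}, {"xyz": [0, 0, 0], "turn": [0, 0, 0]}, {"xyz": [0, 0, 0], "turn": [0, 0, 0]}, {"xyz": [0, 0, 0], "turn": [0, 0, 0]}, {"xyz": [0, 0, 0], "turn": [0, 0, 0]}, {"xyz": [0, 0, 0], "turn": [0, 0, 0]}], "gripper": 1, "force": 25}}

```text
clock: 6.72
eef_pos: [451.4, 282.8, 28.5]
eef_rot: [-3.142, -0.0, 2.685]
wrist_force: [-0.5, -0.1, 0.1]
finger_gap: 11.7
```

>>> {"fn": "arm_command", "kwargs": {"deltas": [{"xyz": [0, 0, 0.02], "turn": [0, 0, 0]}, {"xyz": [0, 0, 0.03], "turn": [0, 0, 0]}, {"xyz": [0, 0, 0.03], "turn": [0, 0, 0]}, {"xyz": [0, 0, 0.03], "turn": [0, 0, 0]}, {"xyz": [0, 0, 0.02], "turn": [0, 0, 0]}, {"xyz": [0, 0, 0], "turn": [0, 0, 0]}, {"xyz": [0, 0, 0], "turn": [0, 0, 0]}]}}

```text
clock: 7.6
eef_pos: [451.0, 282.6, 157.3]
eef_rot: [-3.14, -0.001, 2.685]
wrist_force: [-0.6, -0.9, -2.4]
finger_gap: 11.5
```

Run:
```python
from h import *
s=read_state();print(s["eef_pos"],s["eef_rot"],s["wrist_force"],s["finger_gap"])
c=grab("wrist");cv2.imwrite("pics/w6.png",c["color"][:,:,::-1])
```

```text
[451.02790242 282.64284515 157.27165318] [-3.14031636e+00 -9.08039675e-04  2.68484102e+00] [-0.56765571 -0.86107037 -2.35002357] 11.491842885600828
```

View pics/w6.png

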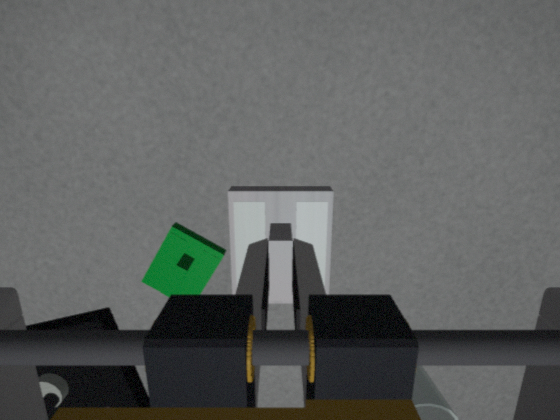

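>>> {"fn": "arm_command", "kwargs": {"deltas": [{"xyz": [0.0113, -0.0273, 0], "turn": [0, 0, 0.02]}, {"xyz": [0.0113, -0.0273, 0], "turn": [0, 0, 0.02]}, {"xyz": [0.0113, -0.0273, 0], "turn": [0, 0, 0.02]}, {"xyz": [0.0113, -0.0273, 0], "turn": [0, 0, 0.02]}, {"xyz": [0.0113, -0.0273, 0], "turn": [0, 0, 0.02]}, {"xyz": [0.0113, -0.0273, 0], "turn": [0, 0, 0.02]}, {"xyz": [0.0113, -0.0273, 0], "turn": [0, 0, 0.02]}, {"xyz": [0.0113, -0.0273, 0], "turn": [0, 0, 0.02]}, {"xyz": [0.0113, -0.0273, 0], "turn": [0, 0, 0.02]}, {"xyz": [0.0113, -0.0273, 0], "turn": [0, 0, 0.02]}, {"xyz": [0.0113, -0.0273, 0], "turn": [0, 0, 0.02]}, {"xyz": [0.0113, -0.0273, 0], "turn": [0, 0, 0.02]}]}}

```text
clock: 9.15
eef_pos: [587.0, -45.6, 157.2]
eef_rot: [-3.141, -0.002, 2.926]
wrist_force: [-0.1, 0.4, -2.4]
finger_gap: 11.4
```

>>> {"fn": "arm_command", "kwargs": {"deltas": [{"xyz": [0, 0, 0], "turn": [0, 0, 0]}, {"xyz": [0, 0, 0], "turn": [0, 0, 0]}, {"xyz": [0, 0, -0.015], "turn": [0, 0, 0]}, {"xyz": [0, 0, -0.02], "turn": [0, 0, 0]}, {"xyz": [0, 0, -0.02], "turn": [0, 0, 0]}, {"xyz": [0, 0, -0.015], "turn": [0, 0, 0]}, {"xyz": [0, 0, -0.005], "turn": [0, 0, 0]}, {"xyz": [0, 0, 0], "turn": [0, 0, 0]}, {"xyz": [0, 0, 0], "turn": [0, 0, 0]}]}}

```text
clock: 10.28
eef_pos: [587.4, -44.7, 84.1]
eef_rot: [3.142, 0.001, 2.925]
wrist_force: [0.7, -0.4, -2.5]
finger_gap: 11.7
```

Run:
```python
from h import *
import pickle
s=read_state();print(s["eef_pos"],s["eef_rot"],s["wrist_force"],s["finger_gap"])
x,y,yaw=np.load("stage.npy");Rm=np.array([[np.cos(yaw),-np.sin(yaw)],[np.sin(yaw),np.cos(yaw)]])
print("TCP stage",(s["eef_pos"][:2]-[x,y])@Rm)
for n in ["wrist","side","scene"]:
    c=grab(n);pickle.dump(c,open(n+"7.pkl","wb"));cv2.imwrite(f"pics/{n}7.png",c["color"][:,:,::-1])
im=c["color"]
cv2.imwrite("pics/scene7z.png",cv2.resize(im[170:290,190:320,::-1],None,fx=5,fy=5,interpolation=cv2.INTER_CUBIC))
```

```text
[587.39602819 -44.73258023  84.11671268] [3.14150622e+00 1.12969101e-03 2.92485990e+00] [ 0.69451115 -0.38009675 -2.52529829] 11.739327069369796
TCP stage [25.98527638 -3.56861391]
```

View pics/wrist7.png

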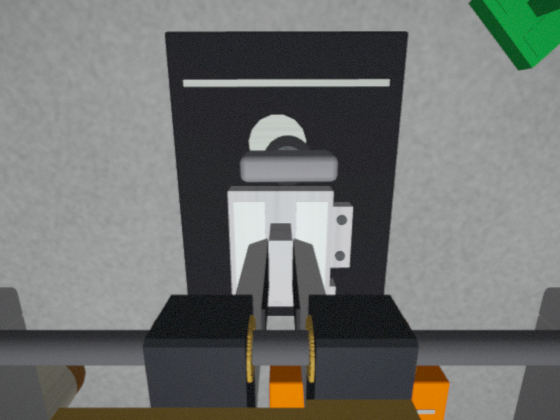

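View pics/scene7z.png

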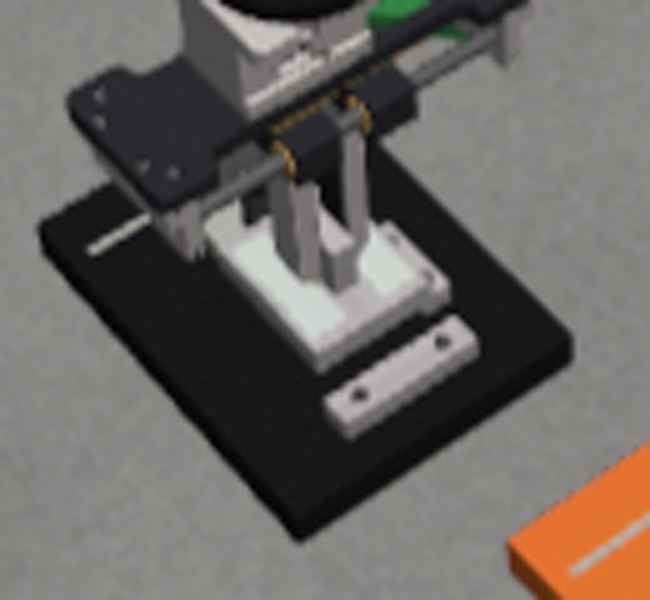

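View pics/side7.png

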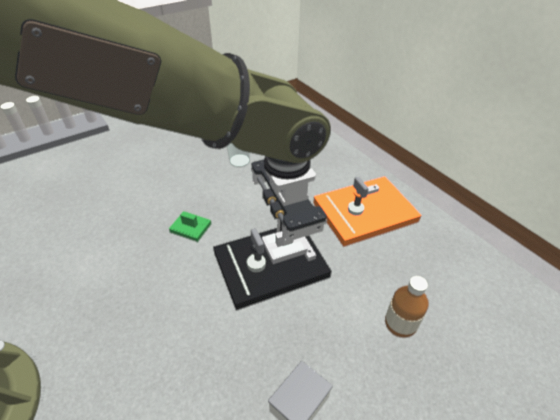

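The carrier is held above the stage. Its gaps to the side stop, fence and cam are a few mm each and look right. I lower it.

>>> {"fn": "arm_command", "kwargs": {"deltas": [{"xyz": [0, 0, -0.008], "turn": [0, 0, 0]}, {"xyz": [0, 0, -0.008], "turn": [0, 0, 0]}, {"xyz": [0, 0, -0.005], "turn": [0, 0, 0]}, {"xyz": [0, 0, -0.002], "turn": [0, 0, 0]}, {"xyz": [0, 0, -0.001], "turn": [0, 0, 0]}, {"xyz": [0, 0, 0], "turn": [0, 0, 0]}, {"xyz": [0, 0, 0], "turn": [0, 0, 0]}]}}

```text
clock: 11.3
eef_pos: [587.1, -44.7, 59.6]
eef_rot: [3.142, 0.0, 2.925]
wrist_force: [-0.3, 0.3, -2.3]
finger_gap: 11.8
```

>>> {"fn": "arm_command", "kwargs": {"deltas": [{"xyz": [0, 0, -0.0005], "turn": [0, 0, 0]}, {"xyz": [0, 0, -0.0005], "turn": [0, 0, 0]}, {"xyz": [0, 0, 0], "turn": [0, 0, 0]}]}}

```text
clock: 11.68
eef_pos: [587.1, -44.7, 58.5]
eef_rot: [-3.142, 0.0, 2.925]
wrist_force: [0.5, 0.2, -1.8]
finger_gap: 11.9
```

>>> {"fn": "arm_command", "kwargs": {"deltas": [{"xyz": [0, 0, -0.0004], "turn": [0, 0, 0]}, {"xyz": [0, 0, 0], "turn": [0, 0, 0]}]}}

```text
clock: 11.92
eef_pos: [587.1, -44.8, 58.5]
eef_rot: [3.142, 0.0, 2.925]
wrist_force: [-3.3, 1.2, 6.0]
finger_gap: 11.8
```

Run:
```python
from h import *
s=read_state();print(s["eef_pos"],s["eef_rot"],s["wrist_force"],s["moment"],s["finger_gap"])
```

```text
[587.11356784 -44.75196634  58.47158727] [3.14157664e+00 2.85285798e-04 2.92479356e+00] [-3.31821852  1.228271    6.01059344] [ 0.14166999  0.47568504 -0.01801951] 11.786657722466048
```

>>> {"fn": "arm_command", "kwargs": {"deltas": [{"xyz": [0, 0, 0.0003], "turn": [0, 0, 0]}, {"xyz": [0.00011, 0.00049, 0], "turn": [0, 0, 0]}, {"xyz": [0.00011, 0.00049, 0], "turn": [0, 0, 0]}, {"xyz": [0.00011, 0.00049, 0], "turn": [0, 0, 0]}, {"xyz": [0.00011, 0.00049, 0], "turn": [0, 0, 0]}, {"xyz": [0, 0, 0], "turn": [0, 0, 0]}], "force": 10, "gripper": 1}}

```text
clock: 12.68
eef_pos: [587.7, -42.8, 58.5]
eef_rot: [3.142, 0.0, 2.925]
wrist_force: [-0.5, -2.8, 4.1]
finger_gap: 12.0
```

```bash
cat > rs.py <<'E'
from h import *
s=read_state();x,y,yaw=np.load("stage.npy");Rm=np.array([[np.cos(yaw),-np.sin(yaw)],[np.sin(yaw),np.cos(yaw)]])
print(s["clock"],s["eef_pos"].round(2),s["eef_rot"].round(4),"stageTCP",((s["eef_pos"][:2]-[x,y])@Rm).round(2),"F stage",(s["wrist_force"][:2]@Rm).round(2),s["wrist_force"][2].round(2),"M",s["moment"].round(3),s["finger_gap"].round(2))
E
python3 rs.py
```

```text
Traceback (most recent call last):
  File "rs.py", line 3, in <module>
    print(s["clock"],s["eef_pos"].round(2),s["eef_rot"].round(4),"stageTCP",((s["eef_pos"][:2]-[x,y])@Rm).round(2),"F stage",(s["wrist_force"][:2]@Rm).round(2),s["wrist_force"][2].round(2),"M",s["moment"].round(3),s["finger_gap"].round(2))
                                                                                                                                                                                                                      ^^^^^^^^^^^^^^^^^^^^^
AttributeError: 'float' object has no attribute 'round'
```

>>> {"fn": "arm_command", "kwargs": {"deltas": [{"xyz": [0, 0, 0.0002], "turn": [0, 0, 0]}, {"xyz": [0.0001, 0.0004, 0], "turn": [0, 0, 0]}, {"xyz": [0.0001, 0.0004, 0], "turn": [0, 0, 0]}, {"xyz": [0, 0, 0], "turn": [0, 0, 0]}]}}

```text
clock: 13.18
eef_pos: [587.6, -41.9, 58.5]
eef_rot: [3.142, -0.0, 2.925]
wrist_force: [0.1, -2.2, 1.1]
finger_gap: 12.0
```

```bash
sed -i 's/s\["finger_gap"\].round(2)/round(s["finger_gap"],2)/' rs.py;python3 rs.py
```

```text
13.175 [587.6  -41.89  58.46] [ 3.1416e+00 -3.0000e-04  2.9249e+00] stageTCP [25.58 -0.75] F stage [ 0.6  -2.07] 1.08 M [-0.284 -0.093  0.048] 11.99
```

>>> {"fn": "arm_command", "kwargs": {"deltas": [{"xyz": [0.0001, 0.0003, 0], "turn": [0, 0, 0]}, {"xyz": [0, 0, 0], "turn": [0, 0, 0]}]}}

```text
clock: 13.42
eef_pos: [587.7, -41.6, 58.5]
eef_rot: [-3.142, -0.0, 2.925]
wrist_force: [-1.2, -0.4, 0.6]
finger_gap: 12.3
```

>>> {"fn": "arm_command", "kwargs": {"deltas": [{"xyz": [0.0001, 0.0003, 0], "turn": [0, 0, 0]}, {"xyz": [0, 0, 0], "turn": [0, 0, 0]}]}}

```text
clock: 13.68
eef_pos: [587.8, -41.3, 58.4]
eef_rot: [3.142, -0.0, 2.925]
wrist_force: [-1.1, -1.2, 0.5]
finger_gap: 12.0
```

```bash
python3 rs.py
```

```text
13.675 [587.83 -41.3   58.45] [ 3.1415e+00 -2.0000e-04  2.9248e+00] stageTCP [25.67 -0.12] F stage [-0.84 -1.44] 0.54 M [-0.131 -0.063  0.016] 12.05
```

>>> {"fn": "arm_command", "kwargs": {"deltas": [{"xyz": [0.0001, 0.0003, 0], "turn": [0, 0, 0]}, {"xyz": [0, 0, 0], "turn": [0, 0, 0]}]}}

```text
clock: 13.92
eef_pos: [587.9, -41.0, 58.5]
eef_rot: [3.142, -0.0, 2.925]
wrist_force: [-0.9, -0.5, 0.9]
finger_gap: 11.3
```

>>> {"fn": "arm_command", "kwargs": {"deltas": [{"xyz": [0.0001, 0.0003, 0], "turn": [0, 0, 0]}, {"xyz": [0, 0, 0], "turn": [0, 0, 0]}]}}

```text
clock: 14.18
eef_pos: [588.0, -40.9, 58.5]
eef_rot: [-3.141, -0.0, 2.925]
wrist_force: [-0.5, -2.7, 0.1]
finger_gap: 11.8
```

```bash
python3 rs.py
```

```text
14.175 [588.   -40.94  58.49] [-3.1413e+00 -1.0000e-04  2.9248e+00] stageTCP [25.77  0.27] F stage [ 0.14 -2.76] 0.08 M [-0.61   0.01   0.028] 11.85
```

>>> {"fn": "arm_command", "kwargs": {"deltas": [{"xyz": [0.0, 0.0002, 0], "turn": [0, 0, 0]}, {"xyz": [0, 0, 0], "turn": [0, 0, 0]}]}}

```text
clock: 14.42
eef_pos: [588.0, -40.9, 58.5]
eef_rot: [-3.141, -0.0, 2.925]
wrist_force: [-1.3, -4.2, 0.7]
finger_gap: 12.0
```

```bash
python3 rs.py
```

```text
14.425 [588.04 -40.93  58.51] [-3.1411 -0.      2.9247] stageTCP [25.8   0.28] F stage [-0.32 -4.42] 0.73 M [-0.899  0.065  0.001] 12.03
```

>>> {"fn": "arm_command", "kwargs": {"deltas": [{"xyz": [0.0, -0.0001, 0], "turn": [0, 0, 0]}, {"xyz": [0.00049, -0.00011, 0], "turn": [0, 0, 0]}, {"xyz": [0.00049, -0.00011, 0], "turn": [0, 0, 0]}, {"xyz": [0.00049, -0.00011, 0], "turn": [0, 0, 0]}, {"xyz": [0.00049, -0.00011, 0], "turn": [0, 0, 0]}, {"xyz": [0, 0, 0], "turn": [0, 0, 0]}]}}

```text
clock: 15.18
eef_pos: [589.5, -41.2, 58.5]
eef_rot: [-3.141, -0.001, 2.925]
wrist_force: [-5.1, -4.5, 2.9]
finger_gap: 11.9
```

```bash
python3 rs.py
```

```text
15.175 [589.49 -41.22  58.51] [-3.1412e+00 -1.5000e-03  2.9248e+00] stageTCP [27.28  0.31] F stage [-4.02 -5.48] 2.89 M [-0.842  0.901  0.038] 11.93
```

>>> {"fn": "arm_command", "kwargs": {"deltas": [{"xyz": [0.0001, -0.0003, 0], "turn": [0, 0, 0]}, {"xyz": [0, 0, 0], "turn": [0, 0, 0]}]}}

```text
clock: 15.42
eef_pos: [589.9, -41.3, 58.5]
eef_rot: [-3.142, -0.001, 2.925]
wrist_force: [-4.0, -2.7, 0.6]
finger_gap: 11.7
```

```bash
python3 rs.py
python3 - <<'E'
from h import *
for n in ["scene","wrist","side"]:
    c=grab(n);im=c["color"]
    if n=="side": im=im[200:310,200:340]
    if n=="scene":im=im[180:280,200:310]
    if n=="wrist":im=im[100:310,180:400]
    cv2.imwrite(f"pics/{n}8z.png",cv2.resize(im[:,:,::-1],None,fx=5.4 if n!="wrist" else 2.8,fy=5.4 if n!="wrist" else 2.8,interpolation=cv2.INTER_CUBIC))
E
```

```text
15.425 [589.88 -41.33  58.48] [-3.1416e+00 -8.0000e-04  2.9248e+00] stageTCP [27.69  0.29] F stage [-3.35 -3.54] 0.64 M [-0.591  0.554  0.084] 11.74
```

View pics/scene8z.png

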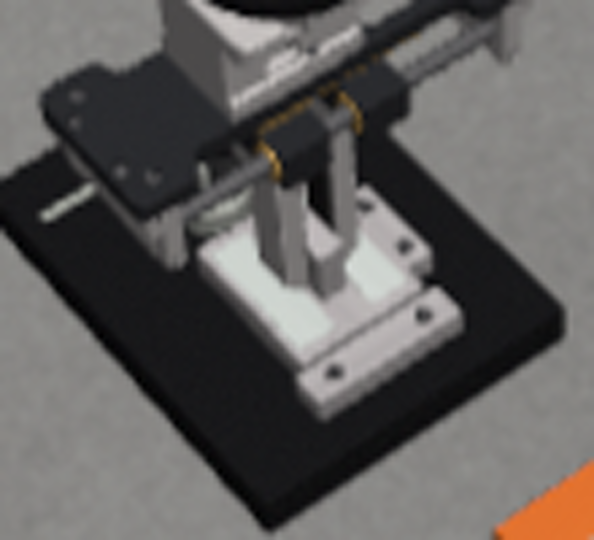

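View pics/wrist8z.png

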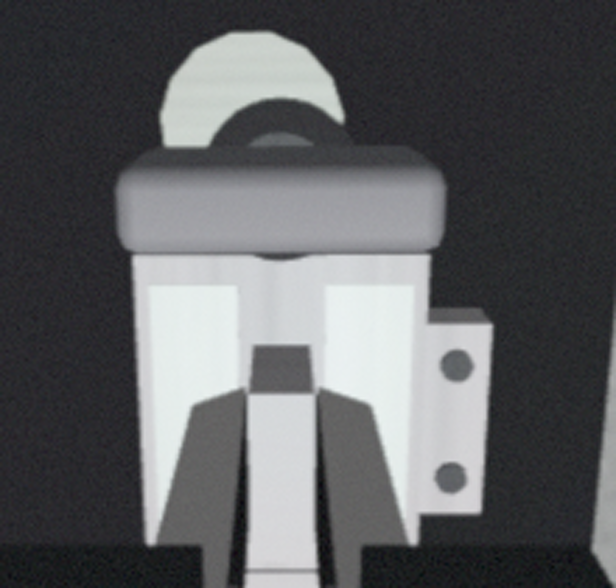

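View pics/side8z.png

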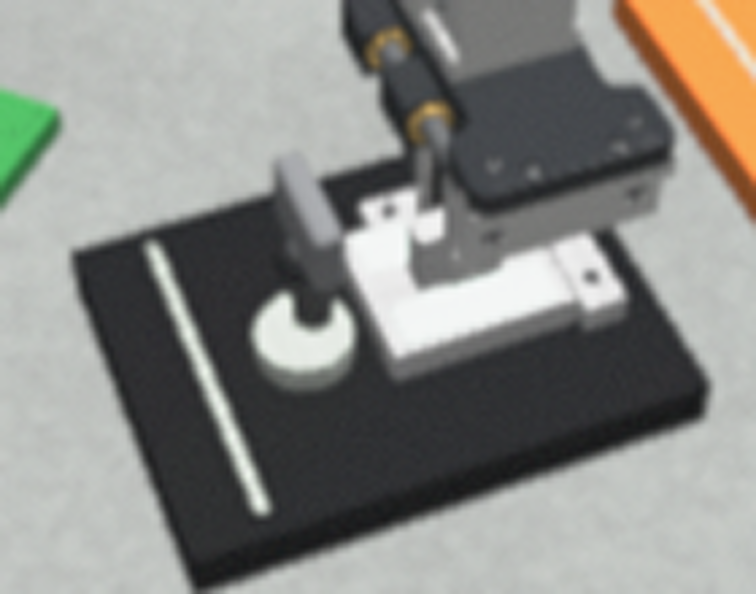

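The scene view still shows a thin dark gap, about 1–2 mm, between the carrier and the fence. The side face touches the side stop. I continue gently.

>>> {"fn": "arm_command", "kwargs": {"deltas": [{"xyz": [0.0003, -0.0001, 0], "turn": [0, 0, 0]}, {"xyz": [0.0003, -0.0001, 0], "turn": [0, 0, 0]}, {"xyz": [0, 0, 0], "turn": [0, 0, 0]}]}}

```text
clock: 15.95
eef_pos: [590.8, -41.5, 58.5]
eef_rot: [3.141, 0.0, 2.925]
wrist_force: [-2.2, -1.0, -1.0]
finger_gap: 11.8
```

```bash
python3 rs.py
```

```text
15.95 [590.82 -41.54  58.45] [3.1415e+00 1.0000e-04 2.9248e+00] stageTCP [28.65  0.28] F stage [-1.92 -1.4 ] -1.02 M [-0.345  0.253  0.053] 11.78
```

>>> {"fn": "arm_command", "kwargs": {"deltas": [{"xyz": [0.0003, -0.0001, 0], "turn": [0, 0, 0]}, {"xyz": [0.0002, 0, 0], "turn": [0, 0, 0]}, {"xyz": [0, 0, 0], "turn": [0, 0, 0]}]}}

```text
clock: 16.32
eef_pos: [591.3, -41.7, 58.5]
eef_rot: [3.142, 0.0, 2.925]
wrist_force: [-1.0, -1.1, -2.9]
finger_gap: 12.2
```

```bash
python3 rs.py
```

```text
16.325 [591.29 -41.67  58.49] [3.1415e+00 1.0000e-04 2.9248e+00] stageTCP [29.14  0.26] F stage [-0.74 -1.3 ] -2.89 M [-0.249  0.079  0.003] 12.18
```

>>> {"fn": "arm_command", "kwargs": {"deltas": [{"xyz": [0.0003, 0, -0.0001], "turn": [0, 0, 0]}, {"xyz": [0, 0, 0], "turn": [0, 0, 0]}]}}

```text
clock: 16.58
eef_pos: [591.6, -41.7, 58.5]
eef_rot: [-3.142, 0.0, 2.925]
wrist_force: [-2.7, -1.2, -1.3]
finger_gap: 11.6
```

```bash
python3 rs.py
```

```text
16.575 [591.59 -41.74  58.5 ] [-3.1416e+00  1.0000e-04  2.9248e+00] stageTCP [29.44  0.25] F stage [-2.36 -1.7 ] -1.3 M [-0.214  0.169  0.099] 11.61
```

>>> {"fn": "arm_command", "kwargs": {"deltas": [{"xyz": [0.0003, -0.0001, 0], "turn": [0, 0, 0]}, {"xyz": [0, 0, 0], "turn": [0, 0, 0]}]}}

```text
clock: 16.82
eef_pos: [591.9, -41.8, 58.5]
eef_rot: [3.142, 0.0, 2.925]
wrist_force: [-1.2, -1.8, -0.6]
finger_gap: 11.9
```

```bash
python3 rs.py
```

```text
16.825 [591.93 -41.79  58.49] [3.1415e+00 2.0000e-04 2.9248e+00] stageTCP [29.79  0.28] F stage [-0.81 -2.01] -0.64 M [-0.199  0.084  0.036] 11.89
```

>>> {"fn": "arm_command", "kwargs": {"deltas": [{"xyz": [0.0003, -0.0001, 0], "turn": [0, 0, 0]}, {"xyz": [0, 0, 0], "turn": [0, 0, 0]}]}}

```text
clock: 17.08
eef_pos: [592.0, -41.8, 58.5]
eef_rot: [3.142, -0.001, 2.925]
wrist_force: [-5.2, -0.5, 1.7]
finger_gap: 12.0
```

```bash
python3 rs.py
```

```text
17.075 [591.96 -41.82  58.48] [ 3.1416e+00 -6.0000e-04  2.9248e+00] stageTCP [29.82  0.25] F stage [-5.   -1.59] 1.7 M [-0.049  0.824  0.074] 12.01
```

>>> {"fn": "arm_command", "kwargs": {"deltas": [{"xyz": [0.0003, -0.0001, 0], "turn": [0, 0, 0]}, {"xyz": [0, 0, 0], "turn": [0, 0, 0]}]}}

```text
clock: 17.32
eef_pos: [592.0, -41.8, 58.5]
eef_rot: [3.142, -0.001, 2.925]
wrist_force: [-7.3, 0.2, 3.6]
finger_gap: 12.0
```

```bash
python3 rs.py
```

```text
17.325 [592.01 -41.83  58.51] [ 3.1416e+00 -1.2000e-03  2.9249e+00] stageTCP [29.88  0.25] F stage [-7.2  -1.36] 3.6 M [0.132 1.215 0.044] 11.95
```

The fence is reached at 7 N, with the side stop still lightly touching. I ease off 0.2 mm and release.

>>> {"fn": "arm_command", "kwargs": {"deltas": [{"xyz": [-0.0002, 0, 0], "turn": [0, 0, 0]}, {"xyz": [0, 0, 0], "turn": [0, 0, 0]}]}}

```text
clock: 17.58
eef_pos: [592.0, -41.8, 58.5]
eef_rot: [3.141, -0.001, 2.925]
wrist_force: [-5.5, 0.6, 2.1]
finger_gap: 11.9
```

>>> {"fn": "arm_command", "kwargs": {"deltas": [{"xyz": [0, 0, 0], "turn": [0, 0, 0]}, {"xyz": [0, 0, 0], "turn": [0, 0, 0]}, {"xyz": [0, 0, 0], "turn": [0, 0, 0]}, {"xyz": [0, 0, 0], "turn": [0, 0, 0]}], "gripper": 0.6}}

```text
clock: 18.08
eef_pos: [592.3, -42.0, 58.5]
eef_rot: [3.142, 0.0, 2.925]
wrist_force: [0.9, 0.4, -0.6]
finger_gap: 37.5
```

>>> {"fn": "arm_command", "kwargs": {"deltas": [{"xyz": [0, 0, 0.01], "turn": [0, 0, 0]}, {"xyz": [0, 0, 0.02], "turn": [0, 0, 0]}, {"xyz": [0, 0, 0.03], "turn": [0, 0, 0]}, {"xyz": [0, 0, 0.03], "turn": [0, 0, 0]}, {"xyz": [0, 0, 0.01], "turn": [0, 0, 0]}, {"xyz": [0, 0, 0], "turn": [0, 0, 0]}, {"xyz": [0, 0, 0], "turn": [0, 0, 0]}]}}

```text
clock: 18.95
eef_pos: [591.8, -42.0, 157.2]
eef_rot: [-3.141, -0.002, 2.925]
wrist_force: [-0.3, 0.9, -0.3]
finger_gap: 37.6
```

```bash
python3 rs.py
python3 - <<'E'
from h import *
import pickle
for n in ["scene","wrist"]:
    c=grab(n);pickle.dump(c,open(n+"9.pkl","wb"));im=c["color"]
    if n=="scene":im=im[180:280,200:310]
    if n=="wrist":im=im[100:400,130:430]
    f=5.4 if n!="wrist" else 2
    cv2.imwrite(f"pics/{n}9z.png",cv2.resize(im[:,:,::-1],None,fx=f,fy=f,interpolation=cv2.INTER_CUBIC))
E
```

```text
18.95 [591.79 -41.96 157.2 ] [-3.1414e+00 -1.8000e-03  2.9248e+00] stageTCP [29.68  0.08] F stage [-0.52  0.86] -0.34 M [ 0.013 -0.157  0.04 ] 37.65
```

View pics/scene9z.png

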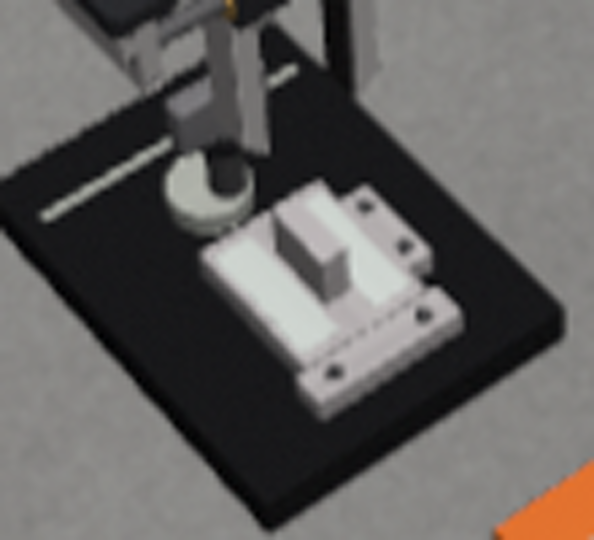

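View pics/wrist9z.png

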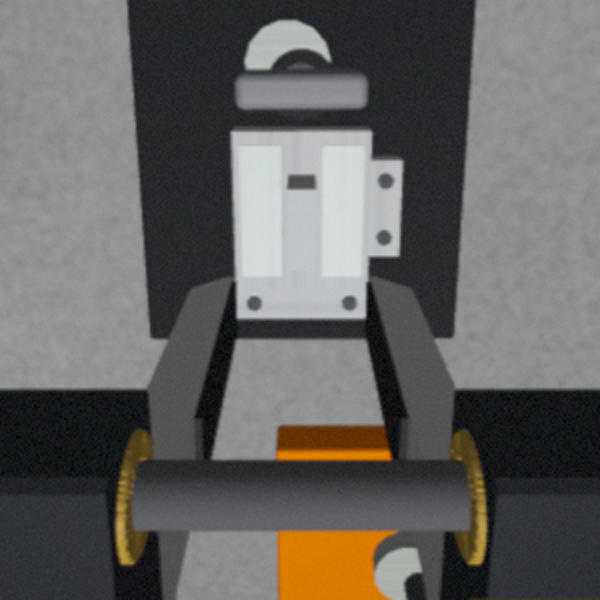

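Carrier is released and home. In the wrist crop its end meets the fence at y≈290 and its side meets the stop at x≈370. The knob bar is at (302,90). I measure the knob.

Run:
```python
from st import *
c=pickle.load(open("wrist9.pkl","rb"));im=c["color"];g=gaussian_filter(im.astype(float).mean(2),.7)
cv2.imwrite("pics/kz.png",cv2.resize(im[125:165,235:325,::-1],None,fx=8,fy=8,interpolation=cv2.INTER_CUBIC))
q=lambda x,y:np.array([130+(x+.5)/2-.5,100+(y+.5)/2-.5])
x,y,yaw=np.load("stage.npy");Rm=np.array([[np.cos(yaw),-np.sin(yaw)],[np.sin(yaw),np.cos(yaw)]])
E=[line(onz(c,edge(q(*a),q(*b),w=3,g=g,lo=.12,hi=.88),z)) for a,b,z in [((237,108),(367,108),108),((236,76),(236,104),108),((368,76),(368,104),108)]]
for e in E: print("stage pt",(e[0]-[x,y])@Rm,"ang",np.arctan2(*(e[1]@Rm)[::-1]))
```

```text
stage pt [-22.5434      3.7593684] ang 1.5791544
stage pt [-27.891335 -21.424335] ang -0.018372733
stage pt [-27.910078  21.562101] ang 0.0205854
```

View pics/kz.png

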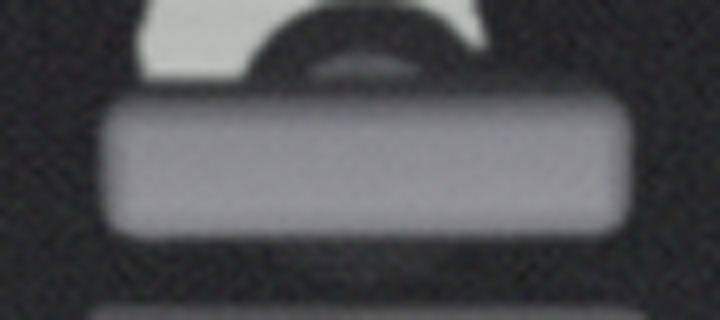

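>>> {"fn": "arm_command", "kwargs": {"deltas": [{"xyz": [-0.0062, 0.0014, 0], "turn": [0, 0, -0.173]}, {"xyz": [-0.0062, 0.0014, 0], "turn": [0, 0, -0.173]}, {"xyz": [-0.0062, 0.0014, 0], "turn": [0, 0, -0.173]}, {"xyz": [-0.0062, 0.0014, 0], "turn": [0, 0, -0.173]}, {"xyz": [-0.0062, 0.0014, 0], "turn": [0, 0, -0.173]}, {"xyz": [-0.0062, 0.0014, 0], "turn": [0, 0, -0.173]}, {"xyz": [-0.0062, 0.0014, 0], "turn": [0, 0, -0.173]}, {"xyz": [-0.0062, 0.0014, 0], "turn": [0, 0, -0.173]}, {"xyz": [-0.0062, 0.0014, 0], "turn": [0, 0, -0.173]}, {"xyz": [0, 0, 0], "turn": [0, 0, 0]}, {"xyz": [0, 0, 0], "turn": [0, 0, 0]}, {"xyz": [0, 0, 0], "turn": [0, 0, 0]}]}}

```text
clock: 20.55
eef_pos: [536.6, -29.4, 158.3]
eef_rot: [-3.141, 0.0, 1.37]
wrist_force: [0.5, 0.8, -0.1]
finger_gap: 37.7
```

```bash
python3 rs.py
python3 - <<'E'
from h import *
c=grab("wrist");cv2.imwrite("pics/w10.png",c["color"][:,:,::-1])
E
```

```text
20.55 [536.58 -29.45 158.28] [-3.1414  0.      1.3701] stageTCP [-26.93   0.49] F stage [0.31 0.88] -0.06 M [-0.044 -0.079  0.02 ] 37.72
```

View pics/w10.png

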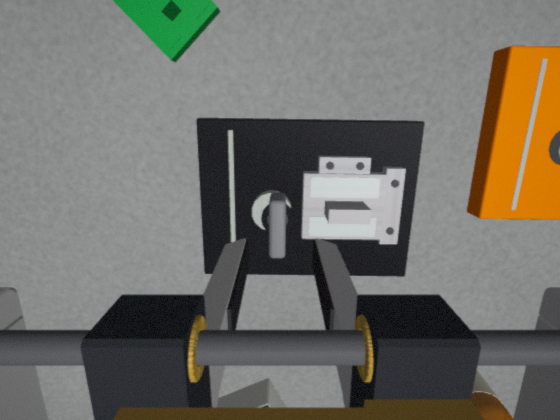

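The knob bar at (278,226) is centred between the open fingers. I descend and grip it.

>>> {"fn": "arm_command", "kwargs": {"deltas": [{"xyz": [-0.0006, -0.0002, -0.01], "turn": [0, 0, -0.005]}, {"xyz": [0, 0, -0.018], "turn": [0, 0, 0]}, {"xyz": [0, 0, -0.018], "turn": [0, 0, 0]}, {"xyz": [0, 0, -0.016], "turn": [0, 0, 0]}, {"xyz": [0, 0, -0.01], "turn": [0, 0, 0]}, {"xyz": [0, 0, 0], "turn": [0, 0, 0]}, {"xyz": [0, 0, 0], "turn": [0, 0, 0]}]}}

```text
clock: 21.48
eef_pos: [536.1, -29.7, 87.0]
eef_rot: [3.141, -0.0, 1.363]
wrist_force: [0.1, -0.1, 1.3]
finger_gap: 37.4
```

```bash
python3 rs.py
```

```text
21.475 [536.14 -29.66  86.96] [ 3.1408e+00 -1.0000e-04  1.3628e+00] stageTCP [-27.31   0.19] F stage [ 0.13 -0.08] 1.33 M [-0.054 -0.112  0.021] 37.39
```

>>> {"fn": "arm_command", "kwargs": {"deltas": [{"xyz": [0, 0, 0], "turn": [0, 0, 0]}, {"xyz": [0, 0, 0], "turn": [0, 0, 0]}, {"xyz": [0, 0, 0], "turn": [0, 0, 0]}, {"xyz": [0, 0, 0], "turn": [0, 0, 0]}], "gripper": 1, "force": 30}}

```text
clock: 21.98
eef_pos: [534.5, -29.3, 86.5]
eef_rot: [-3.138, 0.0, 1.363]
wrist_force: [-11.5, 2.0, 7.5]
finger_gap: 14.6
```

```bash
python3 rs.py
```

```text
21.975 [534.46 -29.29  86.5 ] [-3.1378e+00  1.0000e-04  1.3629e+00] stageTCP [-29.03   0.19] F stage [-11.67  -0.52] 7.46 M [0.356 2.321 0.026] 14.57
```

>>> {"fn": "arm_command", "kwargs": {"deltas": [{"xyz": [0, 0, 0], "turn": [0, 0, 0]}, {"xyz": [0, 0, 0], "turn": [0, 0, 0]}]}}

```text
clock: 22.22
eef_pos: [534.5, -29.3, 86.5]
eef_rot: [-3.138, 0.0, 1.363]
wrist_force: [-11.8, 2.4, 9.5]
finger_gap: 14.3
```

```bash
python3 rs.py
python3 - <<'E'
from h import *
c=grab("wrist");cv2.imwrite("pics/w11.png",c["color"][:,:,::-1])
c=grab("side");cv2.imwrite("pics/s11.png",cv2.resize(c["color"][190:310,190:340,::-1],None,fx=5,fy=5))
E
```

```text
22.225 [534.47 -29.31  86.51] [-3.1379e+00  2.0000e-04  1.3630e+00] stageTCP [-29.01   0.18] F stage [-12.08  -0.16] 9.5 M [ 0.36   2.286 -0.012] 14.33
```

View pics/w11.png

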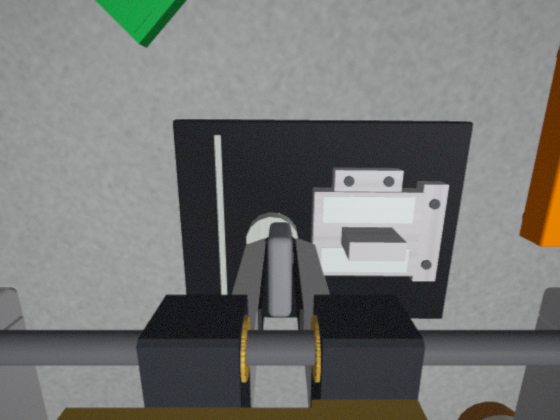

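View pics/s11.png

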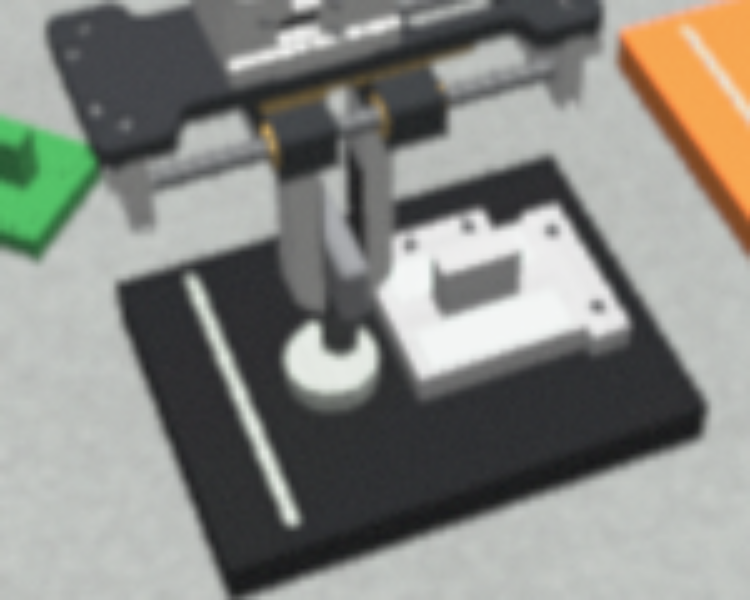

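>>> {"fn": "arm_command", "kwargs": {"deltas": [{"xyz": [-0.0007, 0.0002, 0.0], "turn": [0, 0, 0]}, {"xyz": [0, 0, 0], "turn": [0, 0, 0]}, {"xyz": [0, 0, 0], "turn": [0, 0, 0]}]}}

```text
clock: 22.7
eef_pos: [534.4, -29.3, 86.6]
eef_rot: [-3.14, 0.0, 1.363]
wrist_force: [-6.2, 1.5, 5.0]
finger_gap: 14.4
```

```bash
python3 rs.py
python3 - <<'E'
from h import *
c=grab("wrist");im=c["color"]
cv2.imwrite("pics/w12.png",cv2.resize(im[200:330,215:345,::-1],None,fx=4.5,fy=4.5,interpolation=cv2.INTER_CUBIC))
E
```

```text
22.7 [534.37 -29.29  86.56] [-3.1395e+00  2.0000e-04  1.3629e+00] stageTCP [-29.12   0.18] F stage [-6.37  0.13] 5.01 M [0.134 1.282 0.029] 14.41
```

View pics/w12.png

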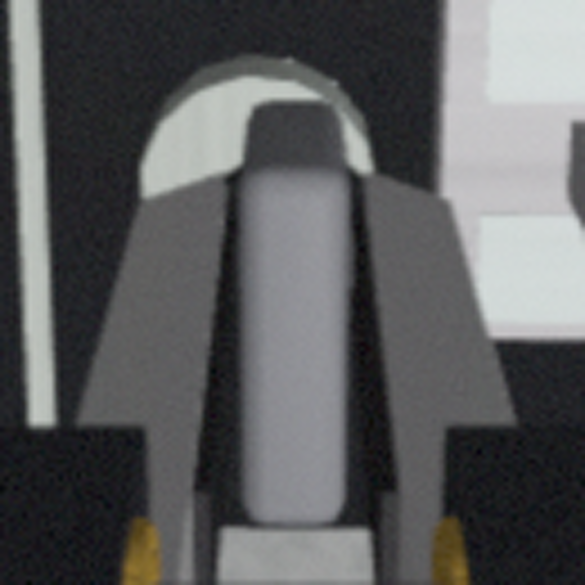

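Shifting halves the lateral force while the grip holds the bar, so the axis lies about 1.5 mm nearer the robot than I estimated. I shift the rest of the way.

>>> {"fn": "arm_command", "kwargs": {"deltas": [{"xyz": [-0.0007, 0.0001, 0.0002], "turn": [0, 0, 0]}, {"xyz": [0, 0, 0], "turn": [0, 0, 0]}, {"xyz": [0, 0, 0], "turn": [0, 0, 0]}], "force": 45, "gripper": 1}}

```text
clock: 23.12
eef_pos: [534.3, -29.3, 86.6]
eef_rot: [-3.141, 0.0, 1.363]
wrist_force: [-3.0, 0.7, 2.0]
finger_gap: 14.3
```

```bash
python3 rs.py
```

```text
23.125 [534.28 -29.27  86.61] [-3.1411  0.      1.3628] stageTCP [-29.21   0.18] F stage [-3.05  0.04] 1.96 M [ 0.107  0.618 -0.017] 14.27
```

>>> {"fn": "arm_command", "kwargs": {"deltas": [{"xyz": [-0.0003, 0, 0], "turn": [0, 0, 0.08]}, {"xyz": [0, 0, 0], "turn": [0, 0, 0.08]}, {"xyz": [0, 0, 0], "turn": [0, 0, 0.08]}, {"xyz": [0, 0, 0], "turn": [0, 0, 0.08]}, {"xyz": [0, 0, 0], "turn": [0, 0, 0]}, {"xyz": [0, 0, 0], "turn": [0, 0, 0]}]}}

```text
clock: 23.88
eef_pos: [534.2, -29.3, 86.6]
eef_rot: [3.141, -0.0, 1.681]
wrist_force: [-0.6, 0.6, -0.7]
finger_gap: 14.2
```

```bash
python3 rs.py
python3 - <<'E'
from h import *
c=grab("wrist");im=c["color"]
cv2.imwrite("pics/w13.png",cv2.resize(im[150:330,190:390,::-1],None,fx=3,fy=3,interpolation=cv2.INTER_CUBIC))
E
```

```text
23.875 [534.24 -29.28  86.65] [ 3.1414 -0.      1.681 ] stageTCP [-29.25   0.16] F stage [-0.71  0.5 ] -0.67 M [ 0.142  0.077 -0.027] 14.18
```

View pics/w13.png

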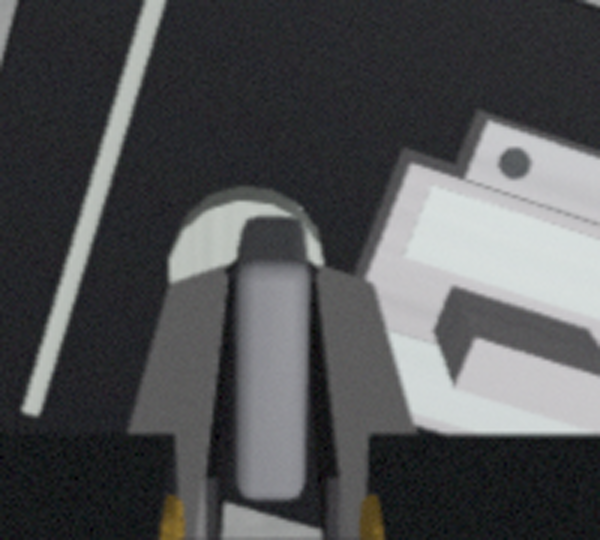

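The bar follows the tool and the lateral forces are near zero. I continue turning to about 0.9 rad.

>>> {"fn": "arm_command", "kwargs": {"deltas": [{"xyz": [0, 0, 0], "turn": [0, 0, 0.08]}, {"xyz": [0, 0, 0], "turn": [0, 0, 0.08]}, {"xyz": [0, 0, 0], "turn": [0, 0, 0.08]}, {"xyz": [0, 0, 0], "turn": [0, 0, 0.08]}, {"xyz": [0, 0, 0], "turn": [0, 0, 0.08]}, {"xyz": [0, 0, 0], "turn": [0, 0, 0.08]}, {"xyz": [0, 0, 0], "turn": [0, 0, 0.08]}, {"xyz": [0, 0, 0], "turn": [0, 0, 0]}, {"xyz": [0, 0, 0], "turn": [0, 0, 0]}]}}

```text
clock: 25.05
eef_pos: [534.2, -29.3, 86.6]
eef_rot: [3.141, 0.0, 2.241]
wrist_force: [1.3, 2.0, -0.3]
finger_gap: 14.1
```

```bash
python3 rs.py
python3 - <<'E'
from h import *
c=grab("wrist");im=c["color"]
cv2.imwrite("pics/w14.png",cv2.resize(im[150:330,190:390,::-1],None,fx=3,fy=3,interpolation=cv2.INTER_CUBIC))
E
```

```text
25.05 [534.23 -29.27  86.64] [3.1414e+00 1.0000e-04 2.2406e+00] stageTCP [-29.26   0.17] F stage [0.79 2.27] -0.29 M [ 0.254 -0.217 -0.068] 14.13
```

View pics/w14.png

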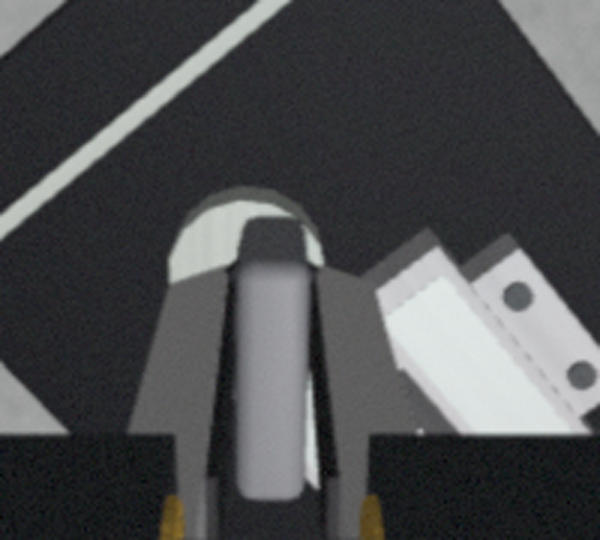

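>>> {"fn": "arm_command", "kwargs": {"deltas": [{"xyz": [0, 0, 0], "turn": [0, 0, 0.03]}, {"xyz": [0, 0, 0], "turn": [0, 0, 0.03]}, {"xyz": [0, 0, 0], "turn": [0, 0, 0]}]}}

```text
clock: 25.48
eef_pos: [534.2, -29.3, 86.7]
eef_rot: [3.141, 0.0, 2.303]
wrist_force: [2.0, 2.4, -1.2]
finger_gap: 13.6
```

```bash
python3 rs.py
```

```text
25.475 [534.24 -29.28  86.66] [3.1414e+00 1.0000e-04 2.3034e+00] stageTCP [-29.25   0.16] F stage [1.39 2.78] -1.21 M [ 0.341 -0.329 -0.048] 13.58
```

>>> {"fn": "arm_command", "kwargs": {"deltas": [{"xyz": [0, 0, 0], "turn": [0, 0, 0.03]}, {"xyz": [0, 0, 0], "turn": [0, 0, 0.03]}, {"xyz": [0, 0, 0], "turn": [0, 0, 0]}]}}

```text
clock: 25.85
eef_pos: [534.2, -29.3, 86.7]
eef_rot: [3.141, 0.0, 2.363]
wrist_force: [2.7, 3.4, -2.6]
finger_gap: 14.1
```

```bash
python3 rs.py
```

```text
25.85 [534.21 -29.28  86.65] [3.1415e+00 1.0000e-04 2.3635e+00] stageTCP [-29.28   0.15] F stage [1.9 3.9] -2.6 M [ 0.386 -0.497 -0.051] 14.05
```

>>> {"fn": "arm_command", "kwargs": {"deltas": [{"xyz": [0.0003, 0.0003, 0], "turn": [0, 0, 0.03]}, {"xyz": [0, 0, 0], "turn": [0, 0, 0.03]}, {"xyz": [0, 0, 0], "turn": [0, 0, 0]}]}}

```text
clock: 26.22
eef_pos: [534.3, -29.2, 86.7]
eef_rot: [-3.141, -0.0, 2.423]
wrist_force: [-1.4, -1.6, 0.6]
finger_gap: 13.8
```

```bash
python3 rs.py
```

```text
26.225 [534.29 -29.21  86.66] [-3.1411e+00 -1.0000e-04  2.4234e+00] stageTCP [-29.21   0.24] F stage [-0.98 -1.84] 0.57 M [-0.302  0.247 -0.008] 13.82
```

>>> {"fn": "arm_command", "kwargs": {"deltas": [{"xyz": [0, 0, 0], "turn": [0, 0, 0.03]}, {"xyz": [0, 0, 0], "turn": [0, 0, 0]}]}}

```text
clock: 26.48
eef_pos: [534.3, -29.2, 86.7]
eef_rot: [-3.141, -0.0, 2.454]
wrist_force: [-2.0, -2.8, 0.4]
finger_gap: 13.8
```

```bash
python3 rs.py
```

```text
26.475 [534.33 -29.19  86.66] [-3.1412e+00 -1.0000e-04  2.4535e+00] stageTCP [-29.18   0.26] F stage [-1.39 -3.17] 0.42 M [-0.554  0.424 -0.042] 13.8
```

>>> {"fn": "arm_command", "kwargs": {"deltas": [{"xyz": [0, 0, 0], "turn": [0, 0, 0.03]}, {"xyz": [0, 0, 0], "turn": [0, 0, 0]}]}}

```text
clock: 26.72
eef_pos: [534.3, -29.2, 86.6]
eef_rot: [-3.141, -0.0, 2.484]
wrist_force: [-3.3, -4.4, 1.2]
finger_gap: 14.2
```

```bash
python3 rs.py
```

```text
26.725 [534.32 -29.17  86.63] [-3.1412e+00 -1.0000e-04  2.4835e+00] stageTCP [-29.19   0.28] F stage [-2.31 -5.  ] 1.2 M [-0.77   0.645 -0.024] 14.16
```

>>> {"fn": "arm_command", "kwargs": {"deltas": [{"xyz": [-0.0002, -0.0002, 0], "turn": [0, 0, 0.03]}, {"xyz": [0, 0, 0], "turn": [0, 0, 0]}]}}

```text
clock: 26.98
eef_pos: [534.3, -29.2, 86.7]
eef_rot: [3.141, 0.0, 2.514]
wrist_force: [-2.3, -2.1, 1.1]
finger_gap: 13.8
```

```bash
python3 rs.py
```

```text
26.975 [534.29 -29.19  86.65] [3.1415 0.     2.5135] stageTCP [-29.22   0.26] F stage [-1.84 -2.52] 1.12 M [-0.515  0.319 -0.025] 13.83
```

>>> {"fn": "arm_command", "kwargs": {"deltas": [{"xyz": [0, 0, 0], "turn": [0, 0, 0.03]}, {"xyz": [0, 0, 0], "turn": [0, 0, 0]}]}}

```text
clock: 27.22
eef_pos: [534.3, -29.2, 86.6]
eef_rot: [3.142, 0.0, 2.544]
wrist_force: [-0.8, -2.0, -0.3]
finger_gap: 14.0
```

```bash
python3 rs.py
```

```text
27.225 [534.28 -29.17  86.64] [3.1415 0.     2.5436] stageTCP [-29.23   0.28] F stage [-0.38 -2.15] -0.31 M [-0.454  0.265 -0.064] 14.03
```

>>> {"fn": "arm_command", "kwargs": {"deltas": [{"xyz": [0, 0, 0], "turn": [0, 0, 0.03]}, {"xyz": [0, 0, 0], "turn": [0, 0, 0]}]}}

```text
clock: 27.48
eef_pos: [534.3, -29.2, 86.7]
eef_rot: [3.142, 0.0, 2.574]
wrist_force: [-1.8, -2.4, 0.4]
finger_gap: 13.5
```

```bash
python3 rs.py
```

```text
27.475 [534.3  -29.2   86.67] [3.1415e+00 1.0000e-04 2.5735e+00] stageTCP [-29.2    0.25] F stage [-1.26 -2.76] 0.37 M [-0.405  0.186 -0.015] 13.52
```

>>> {"fn": "arm_command", "kwargs": {"deltas": [{"xyz": [0, 0, 0], "turn": [0, 0, 0.02]}, {"xyz": [0, 0, 0], "turn": [0, 0, 0]}]}}

```text
clock: 27.72
eef_pos: [534.3, -29.2, 86.6]
eef_rot: [3.142, 0.0, 2.593]
wrist_force: [-1.1, -1.7, 0.3]
finger_gap: 13.9
```

```bash
python3 rs.py
```

```text
27.725 [534.29 -29.2   86.65] [3.1415e+00 1.0000e-04 2.5933e+00] stageTCP [-29.21   0.24] F stage [-0.69 -1.93] 0.34 M [-0.386  0.2   -0.042] 13.85
```

>>> {"fn": "arm_command", "kwargs": {"deltas": [{"xyz": [0, 0, 0], "turn": [0, 0, 0.02]}, {"xyz": [0, 0, 0], "turn": [0, 0, 0]}]}}

```text
clock: 27.98
eef_pos: [534.3, -29.2, 86.7]
eef_rot: [3.142, 0.0, 2.613]
wrist_force: [0.1, -1.5, 0.8]
finger_gap: 14.2
```

```bash
python3 rs.py
```

```text
27.975 [534.28 -29.2   86.65] [3.1415e+00 1.0000e-04 2.6133e+00] stageTCP [-29.22   0.25] F stage [ 0.39 -1.49] 0.79 M [-0.362  0.144 -0.023] 14.23
```

>>> {"fn": "arm_command", "kwargs": {"deltas": [{"xyz": [0, 0, 0], "turn": [0, 0, 0.02]}, {"xyz": [0, 0, 0], "turn": [0, 0, 0]}]}}

```text
clock: 28.22
eef_pos: [534.3, -29.2, 86.7]
eef_rot: [3.142, 0.0, 2.633]
wrist_force: [-1.5, -1.1, 0.4]
finger_gap: 13.7
```

```bash
python3 rs.py;python3 - <<'E'
from h import *
c=grab("wrist");im=c["color"]
cv2.imwrite("pics/w15.png",cv2.resize(im[150:330,190:390,::-1],None,fx=3,fy=3,interpolation=cv2.INTER_CUBIC))
c=grab("side");cv2.imwrite("pics/s15.png",cv2.resize(c["color"][190:310,190:340,::-1],None,fx=5,fy=5))
E
```

```text
28.225 [534.27 -29.22  86.66] [3.1415 0.     2.6332] stageTCP [-29.23   0.22] F stage [-1.21 -1.43] 0.42 M [-0.362  0.087 -0.03 ] 13.66
```

View pics/w15.png

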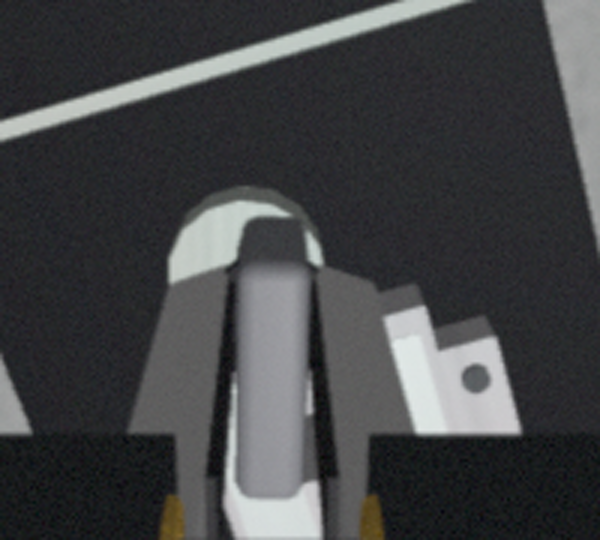

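View pics/s15.png

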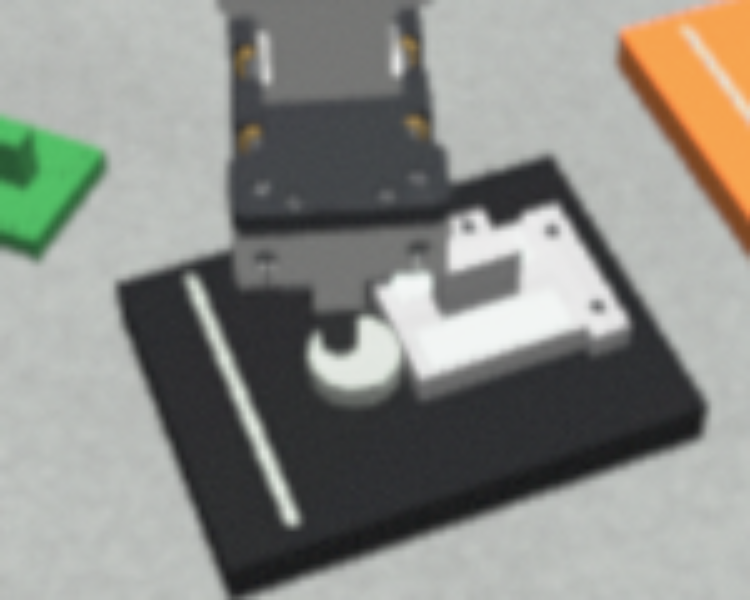

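The lobe at (370,350) is almost at the carrier's end face. I keep going in small steps.

>>> {"fn": "arm_command", "kwargs": {"deltas": [{"xyz": [0, 0, 0], "turn": [0, 0, 0.02]}, {"xyz": [0, 0, 0], "turn": [0, 0, 0]}]}}

```text
clock: 28.58
eef_pos: [534.3, -29.2, 86.7]
eef_rot: [3.142, 0.0, 2.653]
wrist_force: [-1.8, -0.8, 0.7]
finger_gap: 14.3
```

```bash
python3 rs.py
```

```text
28.575 [534.25 -29.2   86.65] [3.1416 0.     2.6533] stageTCP [-29.25   0.24] F stage [-1.57 -1.12] 0.68 M [-0.251  0.057 -0.05 ] 14.33
```

>>> {"fn": "arm_command", "kwargs": {"deltas": [{"xyz": [0, 0, 0], "turn": [0, 0, 0.02]}, {"xyz": [0, 0, 0], "turn": [0, 0, 0]}]}}

```text
clock: 28.82
eef_pos: [534.3, -29.2, 86.7]
eef_rot: [3.142, 0.0, 2.673]
wrist_force: [-1.6, -1.4, 0.2]
finger_gap: 13.8
```

```bash
python3 rs.py
```

```text
28.825 [534.29 -29.19  86.65] [3.1415e+00 1.0000e-04 2.6734e+00] stageTCP [-29.22   0.25] F stage [-1.29 -1.75] 0.19 M [-0.276  0.024  0.014] 13.81
```

>>> {"fn": "arm_command", "kwargs": {"deltas": [{"xyz": [0, 0, 0], "turn": [0, 0, 0.02]}, {"xyz": [0, 0, 0], "turn": [0, 0, 0]}]}}

```text
clock: 29.08
eef_pos: [534.2, -29.2, 86.6]
eef_rot: [3.142, -0.0, 2.693]
wrist_force: [-0.4, -0.9, -0.8]
finger_gap: 13.9
```

```bash
python3 rs.py
```

```text
29.075 [534.25 -29.2   86.64] [ 3.1416 -0.      2.6933] stageTCP [-29.26   0.24] F stage [-0.24 -1.02] -0.8 M [-0.243 -0.017 -0.074] 13.88
```

>>> {"fn": "arm_command", "kwargs": {"deltas": [{"xyz": [0, 0, 0], "turn": [0, 0, 0.02]}, {"xyz": [0, 0, 0], "turn": [0, 0, 0]}]}}

```text
clock: 29.32
eef_pos: [534.2, -29.2, 86.6]
eef_rot: [-3.142, 0.0, 2.713]
wrist_force: [-0.3, -1.2, -0.0]
finger_gap: 14.0
```

```bash
python3 rs.py
```

```text
29.325 [534.25 -29.2   86.64] [-3.1416  0.      2.7133] stageTCP [-29.26   0.24] F stage [-0.05 -1.2 ] -0.01 M [-0.227  0.025 -0.074] 13.96
```

>>> {"fn": "arm_command", "kwargs": {"deltas": [{"xyz": [0, 0, 0], "turn": [0, 0, 0.02]}, {"xyz": [0, 0, 0], "turn": [0, 0, 0]}]}}

```text
clock: 29.58
eef_pos: [534.3, -29.2, 86.7]
eef_rot: [3.142, 0.0, 2.733]
wrist_force: [-0.1, -0.7, 0.0]
finger_gap: 14.1
```

```bash
python3 rs.py
```

```text
29.575 [534.26 -29.21  86.65] [3.1416 0.     2.7333] stageTCP [-29.24   0.23] F stage [ 0.03 -0.69] 0.02 M [-0.172  0.056 -0.087] 14.11
```

>>> {"fn": "arm_command", "kwargs": {"deltas": [{"xyz": [0, 0, 0], "turn": [0, 0, 0.02]}, {"xyz": [0, 0, 0], "turn": [0, 0, 0]}]}}

```text
clock: 29.82
eef_pos: [534.3, -29.2, 86.6]
eef_rot: [3.142, 0.0, 2.753]
wrist_force: [-0.5, -0.5, 0.8]
finger_gap: 14.1
```

```bash
python3 rs.py
```

```text
29.825 [534.25 -29.23  86.64] [3.1416 0.     2.7532] stageTCP [-29.25   0.21] F stage [-0.35 -0.6 ] 0.82 M [-0.195 -0.008 -0.128] 14.13
```

Contact is starting; Mz is rising above the ~0.04 N·m of friction.

>>> {"fn": "arm_command", "kwargs": {"deltas": [{"xyz": [0, 0, 0], "turn": [0, 0, 0.02]}, {"xyz": [0, 0, 0], "turn": [0, 0, 0]}]}}

```text
clock: 30.08
eef_pos: [534.2, -29.2, 86.6]
eef_rot: [-3.142, -0.0, 2.773]
wrist_force: [-1.4, -0.5, -0.1]
finger_gap: 13.8
```

```bash
python3 rs.py
```

```text
30.075 [534.24 -29.23  86.65] [-3.1416 -0.      2.7732] stageTCP [-29.26   0.2 ] F stage [-1.22 -0.76] -0.11 M [-0.237 -0.052 -0.101] 13.82
```

>>> {"fn": "arm_command", "kwargs": {"deltas": [{"xyz": [0, 0, 0], "turn": [0, 0, 0.02]}, {"xyz": [0, 0, 0], "turn": [0, 0, 0]}]}}

```text
clock: 30.32
eef_pos: [534.2, -29.2, 86.6]
eef_rot: [-3.142, -0.0, 2.793]
wrist_force: [-0.7, 0.2, -0.3]
finger_gap: 14.0
```

```bash
python3 rs.py
```

```text
30.325 [534.22 -29.22  86.63] [-3.1416e+00 -1.0000e-04  2.7932e+00] stageTCP [-29.28   0.21] F stage [-0.77  0.07] -0.26 M [-0.164  0.068 -0.199] 14.0
```

>>> {"fn": "arm_command", "kwargs": {"deltas": [{"xyz": [0, 0, 0], "turn": [0, 0, 0.02]}, {"xyz": [0, 0, 0], "turn": [0, 0, 0]}]}}

```text
clock: 30.58
eef_pos: [534.2, -29.2, 86.6]
eef_rot: [-3.142, -0.0, 2.813]
wrist_force: [-1.0, -1.6, 1.0]
finger_gap: 14.1
```

```bash
python3 rs.py
```

```text
30.575 [534.22 -29.22  86.63] [-3.1416e+00 -1.0000e-04  2.8133e+00] stageTCP [-29.28   0.21] F stage [-0.66 -1.74] 0.95 M [-0.171  0.121 -0.285] 14.13
```

>>> {"fn": "arm_command", "kwargs": {"deltas": [{"xyz": [0, 0, 0], "turn": [0, 0, 0]}, {"xyz": [0, 0, 0], "turn": [0, 0, 0]}]}}

```text
clock: 30.82
eef_pos: [534.2, -29.2, 86.6]
eef_rot: [-3.142, -0.0, 2.813]
wrist_force: [-1.4, -0.7, 0.7]
finger_gap: 14.2
```

```bash
python3 rs.py
```

```text
30.825 [534.21 -29.21  86.64] [-3.1416e+00 -1.0000e-04  2.8127e+00] stageTCP [-29.29   0.23] F stage [-1.22 -0.99] 0.66 M [-0.235  0.134 -0.283] 14.25
```

>>> {"fn": "arm_command", "kwargs": {"deltas": [{"xyz": [0, 0, 0], "turn": [0, 0, 0.012]}, {"xyz": [0, 0, 0], "turn": [0, 0, 0.012]}, {"xyz": [0, 0, 0], "turn": [0, 0, 0]}, {"xyz": [0, 0, 0], "turn": [0, 0, 0]}]}}

```text
clock: 31.32
eef_pos: [534.2, -29.2, 86.6]
eef_rot: [-3.142, -0.0, 2.837]
wrist_force: [-1.7, -0.3, -0.5]
finger_gap: 13.9
```

```bash
python3 rs.py
```

```text
31.325 [534.2  -29.24  86.62] [-3.1415e+00 -1.0000e-04  2.8367e+00] stageTCP [-29.29   0.19] F stage [-1.63 -0.69] -0.53 M [-0.231  0.229 -0.297] 13.9
```

>>> {"fn": "arm_command", "kwargs": {"deltas": [{"xyz": [0, 0, 0], "turn": [0, 0, 0]}, {"xyz": [0, 0, 0], "turn": [0, 0, 0]}]}}

```text
clock: 31.58
eef_pos: [534.2, -29.2, 86.6]
eef_rot: [-3.142, -0.0, 2.837]
wrist_force: [-1.9, -1.1, 0.6]
finger_gap: 13.7
```

```bash
python3 rs.py
```

```text
31.575 [534.22 -29.22  86.64] [-3.1416e+00 -1.0000e-04  2.8367e+00] stageTCP [-29.28   0.21] F stage [-1.62 -1.49] 0.64 M [-0.216  0.357 -0.307] 13.71
```

>>> {"fn": "arm_command", "kwargs": {"deltas": [{"xyz": [0, 0, 0], "turn": [0, 0, 0.012]}, {"xyz": [0, 0, 0], "turn": [0, 0, 0]}, {"xyz": [0, 0, 0], "turn": [0, 0, 0]}], "gripper": 1, "force": 58}}

```text
clock: 31.95
eef_pos: [534.2, -29.2, 86.6]
eef_rot: [-3.142, -0.0, 2.849]
wrist_force: [-2.5, -0.2, 0.5]
finger_gap: 13.5
```

```bash
python3 rs.py
```

```text
31.95 [534.19 -29.23  86.62] [-3.1415e+00 -1.0000e-04  2.8488e+00] stageTCP [-29.3   0.2] F stage [-2.35 -0.74] 0.54 M [-0.273  0.354 -0.299] 13.48
```

>>> {"fn": "arm_command", "kwargs": {"deltas": [{"xyz": [0, 0, 0], "turn": [0, 0, 0]}]}}

```text
clock: 32.08
eef_pos: [534.2, -29.2, 86.6]
eef_rot: [-3.142, -0.0, 2.849]
wrist_force: [-2.3, -0.9, 0.6]
finger_gap: 13.8
```

```bash
python3 rs.py
```

```text
32.075 [534.23 -29.21  86.63] [-3.1416e+00 -1.0000e-04  2.8488e+00] stageTCP [-29.28   0.23] F stage [-2.   -1.39] 0.6 M [-0.312  0.413 -0.316] 13.77
```

>>> {"fn": "arm_command", "kwargs": {"deltas": [{"xyz": [0, 0, 0], "turn": [0, 0, 0.015]}, {"xyz": [0, 0, 0], "turn": [0, 0, 0]}, {"xyz": [0, 0, 0], "turn": [0, 0, 0]}]}}

```text
clock: 32.45
eef_pos: [534.2, -29.2, 86.6]
eef_rot: [-3.142, -0.0, 2.864]
wrist_force: [-2.9, 0.0, 0.1]
finger_gap: 13.6
```

```bash
python3 rs.py;python3 - <<'E'
from h import *
c=grab("wrist");im=c["color"]
cv2.imwrite("pics/w16.png",cv2.resize(im[150:330,190:390,::-1],None,fx=3,fy=3,interpolation=cv2.INTER_CUBIC))
E
```

```text
32.45 [534.2  -29.22  86.62] [-3.1416e+00 -1.0000e-04  2.8638e+00] stageTCP [-29.3    0.21] F stage [-2.84 -0.59] 0.05 M [-0.24   0.446 -0.361] 13.63
```

View pics/w16.png

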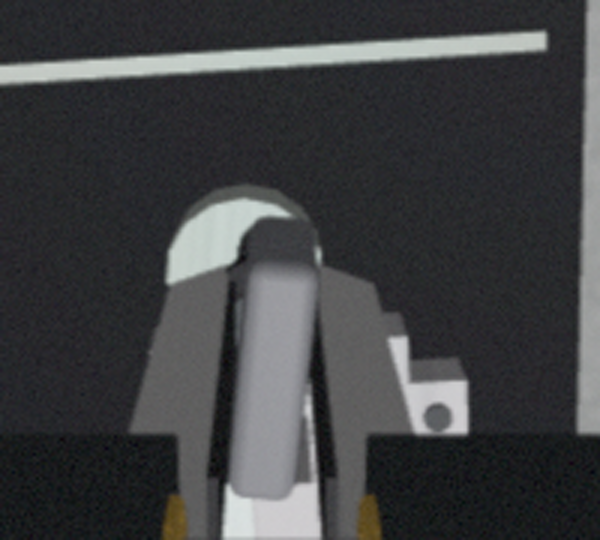

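The bar sits about 0.08 rad skewed in the fingers, so I trust the moment rather than the angle. Net lobe force is about 13 N, so I add one small step before release.

>>> {"fn": "arm_command", "kwargs": {"deltas": [{"xyz": [0, 0, 0], "turn": [0, 0, 0.015]}, {"xyz": [0, 0, 0], "turn": [0, 0, 0]}, {"xyz": [0, 0, 0], "turn": [0, 0, 0]}]}}

```text
clock: 32.88
eef_pos: [534.2, -29.2, 86.6]
eef_rot: [-3.142, -0.0, 2.879]
wrist_force: [-3.5, -2.0, 0.3]
finger_gap: 13.9
```

```bash
python3 rs.py
```

```text
32.875 [534.19 -29.21  86.62] [-3.1416e+00 -1.0000e-04  2.8788e+00] stageTCP [-29.31   0.22] F stage [-3.01 -2.67] 0.3 M [-0.289  0.55  -0.362] 13.91
```

>>> {"fn": "arm_command", "kwargs": {"deltas": [{"xyz": [0, 0, 0], "turn": [0, 0, 0]}]}}

```text
clock: 33.0
eef_pos: [534.2, -29.2, 86.6]
eef_rot: [-3.142, -0.0, 2.879]
wrist_force: [-3.8, -1.4, 1.3]
finger_gap: 13.6
```

```bash
python3 rs.py
```

```text
33.0 [534.21 -29.24  86.63] [-3.1416e+00 -1.0000e-04  2.8788e+00] stageTCP [-29.28   0.2 ] F stage [-3.44 -2.16] 1.26 M [-0.222  0.535 -0.448] 13.6
```

Run:
```python
from h import *
import pickle
c=grab("wrist");pickle.dump(c,open("k1.pkl","wb"))
```

>>> {"fn": "arm_command", "kwargs": {"deltas": [{"xyz": [0, 0, 0], "turn": [0, 0, 0]}, {"xyz": [0, 0, 0], "turn": [0, 0, 0]}, {"xyz": [0, 0, 0], "turn": [0, 0, 0]}, {"xyz": [0, 0, 0], "turn": [0, 0, 0]}], "gripper": 0.6}}

```text
clock: 33.55
eef_pos: [534.3, -29.2, 86.7]
eef_rot: [3.142, 0.0, 2.879]
wrist_force: [0.0, -0.0, -0.4]
finger_gap: 37.4
```

```bash
python3 rs.py
python3 - <<'E'
from st import *
for n in "12":
    if n=="2":
        c=grab("wrist");pickle.dump(c,open("k2.pkl","wb"))
    c=pickle.load(open(f"k{n}.pkl","rb"));im=c["color"]
    cv2.imwrite(f"pics/k{n}.png",cv2.resize(im[210:330,220:340,::-1],None,fx=4.5,fy=4.5,interpolation=cv2.INTER_CUBIC))
E
python3 -c "
import cv2,numpy as np
cv2.imwrite('pics/k12.png',np.hstack([cv2.resize(cv2.imread(f'pics/k{i}.png'),(390,390)) for i in (1,2)]))"
```

```text
33.55 [534.33 -29.19  86.69] [3.1415e+00 2.0000e-04 2.8789e+00] stageTCP [-29.18   0.26] F stage [ 0.05 -0.01] -0.41 M [-0.013 -0.193  0.016] 37.42
```

View pics/k12.png

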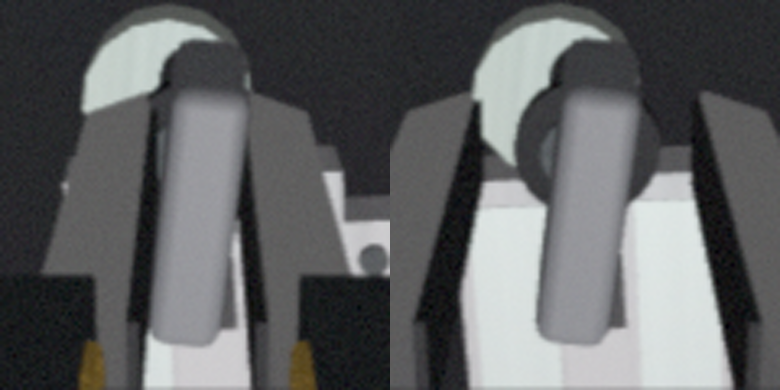

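Released; the bar keeps practically the same angle, and the lobe bears on the carrier's end. I quantify the angle change.

Run:
```python
from st import *
for n in "12":
    c=pickle.load(open(f"k{n}.pkl","rb"));im=c["color"].astype(int)
    hsv=cv2.cvtColor(c["color"],cv2.COLOR_RGB2HSV)
    g=gaussian_filter(im.mean(2),.7)
    o=0 if n=="1" else 390
    q=lambda x,y:np.array([220+(x-o)*120/390,210+y*120/390])
    ps=[((176,105),(157,320)),((243,105),(222,320))] if n=="1" else [((565,105),(542,320)),((636,105),(612,320))]
    for a,b in ps:
        P=edge(q(*a),q(*b),w=3,g=g,n=40);W=onz(c,P,108);l=line(W)
        print(n,"angle",np.arctan2(l[1][1],l[1][0]),"pt",l[0])
```

```text
1 angle -0.3714477 pt [533.1504  -34.78576]
1 angle -0.31204483 pt [534.8176   -23.093277]
2 angle -0.41197976 pt [532.5628   -34.865597]
2 angle -0.32892528 pt [534.20166  -22.900156]
```

Run:
```python
from st import *
a,b=[cv2.cvtColor(pickle.load(open(f"k{n}.pkl","rb"))["color"],cv2.COLOR_RGB2GRAY) for n in "12"]
o=lambda x,y:(int(220+x*120/390),int(210+y*120/390))
# right/left boundary of bright bar per row by colour: bar purple-grey; print bar mask moments
for n in "12":
    im=pickle.load(open(f"k{n}.pkl","rb"))["color"].astype(float)
    im=gaussian_filter(im,(.8,.8,0));d=im[:,:,2]-im[:,:,1];L=im.mean(2)
    m=(d>2)&(L>85)&(L<185);mm=np.zeros_like(m);y0,y1=244,308;mm[y0:y1,262:300]=m[y0:y1,262:300]
    rows=[];
    for y in range(y0,y1):
        # left edge
        x=np.where(mm[y])[0]
        if len(x)>12: rows.append((y,x.min(),x.max(),len(x)))
    r=np.array(rows);print(n,r[::8].tolist());print([np.polyfit(r[:,0],r[:,k],1).round(4).tolist() for k in (1,2)])
```

```text
1 [[244, 273, 296, 24], [252, 270, 295, 25], [260, 271, 293, 23], [268, 270, 292, 23], [276, 270, 292, 23], [284, 269, 293, 25], [292, 268, 294, 27], [300, 267, 293, 27]]
[[-0.0965, 296.1412], [-0.0191, 298.7383]]
2 [[244, 273, 296, 24], [252, 269, 295, 25], [260, 267, 294, 27], [268, 262, 299, 29], [276, 269, 292, 24], [284, 268, 291, 24], [292, 268, 290, 23], [300, 266, 292, 27]]
[[-0.0753, 288.6883], [-0.0886, 317.5652]]
```

>>> {"fn": "arm_command", "kwargs": {"deltas": [{"xyz": [0, 0, 0.02], "turn": [0, 0, 0]}, {"xyz": [0, 0, 0.03], "turn": [0, 0, 0]}, {"xyz": [0, 0, 0.03], "turn": [0, 0, 0]}, {"xyz": [0, 0, 0], "turn": [0, 0, 0]}, {"xyz": [0, 0, 0], "turn": [0, 0, 0]}, {"xyz": [0, 0, 0], "turn": [0, 0, 0]}]}}

```text
clock: 34.35
eef_pos: [533.8, -29.2, 165.6]
eef_rot: [-3.141, -0.002, 2.879]
wrist_force: [-0.4, 0.1, -0.3]
finger_gap: 37.4
```

```bash
python3 rs.py
python3 - <<'E'
from h import *
import pickle
c=grab("wrist");pickle.dump(c,open("w17.pkl","wb"));im=c["color"]
cv2.imwrite("pics/w17.png",cv2.resize(im[100:340,170:390,::-1],None,fx=2.5,fy=2.5,interpolation=cv2.INTER_CUBIC))
c=grab("scene");cv2.imwrite("pics/s17.png",cv2.resize(c["color"][180:280,200:310,::-1],None,fx=5.4,fy=5.4,interpolation=cv2.INTER_CUBIC))
E
```

```text
34.35 [533.84 -29.17 165.56] [-3.1414e+00 -1.7000e-03  2.8788e+00] stageTCP [-29.66   0.18] F stage [-0.44 -0.03] -0.27 M [-0.003 -0.108  0.047] 37.38
```

View pics/w17.png

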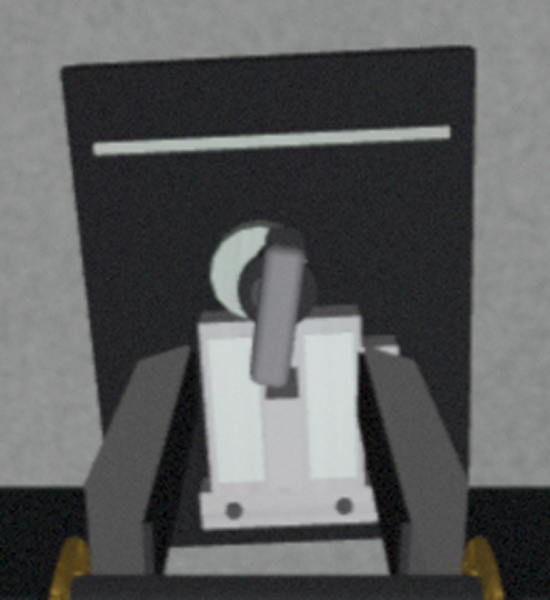

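View pics/s17.png

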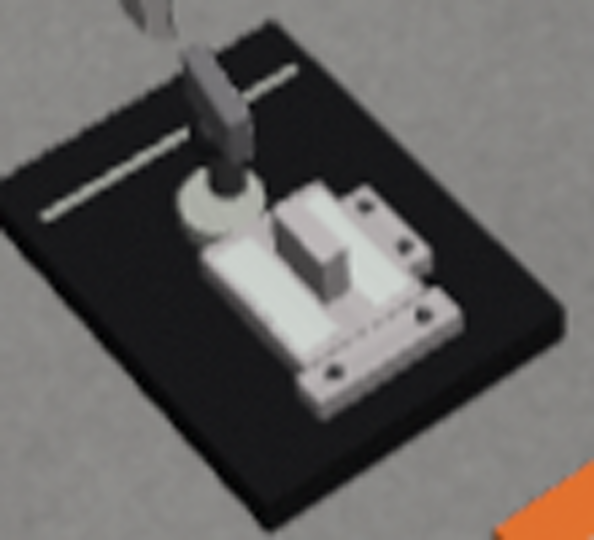

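```bash
python3 -c "
from cell import *
print(sign_off())"
```

```text
the job is handed in; nothing more can be done
None
```

The carrier is loaded, let go of and clamped, and the job was handed in at about 34 s. I had no way to read the clamp force after letting go of the knob.

**Loading:** I set the carrier on the stage, then slid it against the side stop with about 5 N and the fence with about 7 N before releasing it. The last wrist and scene pictures show it flat and square against both stops, with the lobe bearing on its end face. The robot was clear of everything, and I never moved near the tip box, bottle or beaker.

**Clamping:** I turned the knob until the wrist moment read about 0.40 N·m. Free turning took about 0.04 N·m, so the lobe force was about 15 N before release. With up to 5 N lost on letting go, I expect 10–15 N to remain.

**Checks that disagreed:**
- **Knob axis:** it lay about 1.7 mm nearer the robot than the stage measurement put it. I corrected this from the contact forces.
- **Grip on the bar:** the fingers read 14 mm open on the 12 mm bar, and the bar skewed about 0.08 rad in them near the end. I therefore judged the clamp by moment, not angle.
- **Knob after release:** by eye the bar kept practically the same angle, within about 0.005 rad. An edge fit suggested up to 0.03 rad of spring-back, but its two edges disagreed with each other by more than that. Even that much spring-back would leave about 9 N.

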